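# Load the check weight into the weighing enclosure

### The arm

A 6-joint arm with a two-finger parallel gripper is mounted at the origin on the work surface. World frame = base frame: x ahead of the robot, y to its left, z up, the work surface at z = 0. Lengths are in m, angles in rad, forces in N, time in s.
With the tool pointing down it reaches from about 0.25 to 0.725 m from the base axis. Payload 4 kg.
Tool frame: the origin (TCP) lies at the very end of the fingers, on their centre line; the grasp point (between the pads) lies 19 mm behind it; z points along the fingers, y is the line along which they close (so a half turn about z gives the same grasp; the last joint's range is limited). The gripper opens to 85 mm and grips with 20 to 120 N. Pads are 22 mm wide; open, the fingers measure 114 mm over their backs; the gripper's body (76 mm by 85 mm) begins 54 mm behind the grasp point. The pads swing forward as they close: fully open they stand 13 mm farther back than shut.
Start: joints at [-1.31, 0.241, 0.005, 1.335, 0, 1.571], TCP at [0.129, -0.483, 0.194] pointing down, gripper open.
Joint ranges: [-2.72, 2.72], [-1.05, 1.87], [-1.09, 1.28], [-1.99, 2.15], [-1.42, 1.44], [-3.14, 3.14]. Speed limits (rad/s): [2.79, 2.79, 3.14, 3.14, 3.14, 3.14].

### API

Orientations are given as a unit quaternion [x, y, z, w].
In Python, from workcell import monitor, viewer, job gives the robot as it stands.
- The arm moves only by the tool arm_command, never from a script. Its argument "increments" is a list of rows, each an object of numbers: "dx", "dy", "dz": the shift along the tool's x, y, z in cm; "wx", "wy", "wz": the turn, a rotation vector about the tool's x, y, z in rad; "grip": the finger opening in cm, from 0 to 8.54. In form: [{"dx": .., "dy": .., "dz": .., "wx": .., "wy": .., "wz": .., "grip": ..}, ...]. A call has 1 to 10 rows; each row is the pose to reach, as a shift and turn from the pose commanded when the call began, along the tool's axes at that moment; what a row does not reach only later rows make up. A row lasts 1/10 s, in which the tool goes at most 50 mm and 8.59 degrees, less where a joint would pass 70% of its speed; a pose out of reach is approached as far as the arm can. A call with a gripper value outside its range is refused whole. The fingers move at their own pace and stop on an object; the grip force is fixed at half the most. Time passes only in rows, so rows that repeat a pose let the fingers close. It gives the time, the measured TCP pose, the force, the opening and the grip force at its end, in the units of the state.
- monitor.get_obs(): the state, without advancing time (a new reading comes with each control period).
- viewer.camera(name): name is "scene" or "side" or "wrist"; returns (picture, depth): 420x560x3 uint8, red, green, blue; 420x560 float32, m along the optical axis (not along the pixel's ray), 0 where there is no reading.
- viewer.get_calibration(name): a dict with "fovy" (degrees; the focal length in pixels is half the picture's height over the tangent of half this angle, whatever the lens; pixels are square), "cx", "cy" (the principal point, pixels), "view" (4x4, takes a point from world to camera coordinates). Camera axes: x right, y up, looking along -z (the intrinsics and any distortion apply to the point x, -y, -z); pixel columns grow to the right and rows downward; lengths in m; the calibration is good to about 2 mm. The wrist camera is an equidistant fisheye: a pixel r from the principal point sees the ray r / f radians off the axis. A picture is of the moment at which its call begins: read the wrist's pose just before it. get_calibration takes no time and is no camera call; for the wrist camera it gives the pose at the moment of the call.
- job.job_done(): hands the job in; it is judged then, once.
The state is a dict: "clock": time; "joint_pos": joint angles; "joint_vel": joint speeds; "tau": joint torques, N m; "eef_pos": TCP position; "tool_rot": TCP orientation; "ft_force": force on the tool from outside, world axes, zero at the start; "ft_torque": the same for the moment, N m; "grip_width": finger opening in m; "grasp_force": force on a finger pad.
Only numpy, scipy, OpenCV 4.12 (cv2) and the standard library are available. Lean on these libraries where they do the work, as an engineer would, in place of code of your own. Each camera call takes 0.05 s, during which the arm holds its last target. There are 200 camera calls.

### The job

Check the balance: slide the sloping window of the weighing enclosure fully open along its track, stand the largest of the three steel weights gently upright in the middle of the weighing pan under the roof, and let go of it. Then slide the window fully shut again. Leave everything else where it stands.

Things in the scene. Friction and masses are not known exactly. Their poses are not given: they have to be found in the camera images.
- enclosure: Weighing enclosure fixed on the bench: white base (x -120 to 130, y -150 to 410, 45 mm high), clear walls to 236 mm. Origin on the bench under the pan's centre; the window side faces its -x, +y runs left along the track. Front slopes from x -100, z 55 up to x 15, z 230. Doorway y -144 to 135; a fixed pane closes y 135 to 410. Bottom rail x -123 to -101, top 57 mm high.
- roof_edge (a point): Middle of the doorway's upper edge: front lower edge of the aluminium rail (22 mm deep, 16 mm high) on the clear roof's front, 233 mm above the bench, just over the pan's centre (2 mm in front). The roof (underside 230 mm) covers all behind it; a carton 35 mm high lies on the roof at enclosure y 170 to 370. Axes as the enclosure's.
- pan_top (a point): Centre of the top face of the round steel weighing pan (100 mm diameter), 62 mm above the bench; the only thing near it is a 6 mm high level bubble behind it. Axes as the enclosure's.
- window (a joint): Position of the sliding window along its track, m: 0 shut (covers the doorway), 0.26 fully open (slid towards the enclosure's +y, in front of the fixed pane). Light friction, it stays where left.
- window_handle (a point): Middle of the window's steel bar handle: 12 mm thick round bar, 100 mm long (50 mm either way from this point, lying up the slope), standing 35 mm off the face of the window, at the middle of its 270 mm width. The point is about 186 mm above the bench; the window leans back 33 degrees. It moves with the window; its z axis points up along the bar, its x axis into the window, y along the track.
- weight_large: The largest of three plain steel check weights: a cylinder 38 mm diameter and 54 mm high with a knob of 24 mm diameter on top, 70 mm high in all, about 0.5 kg. Origin at the centre of its underside, z up.
- board: Fixed wooden board 170 x 170 x 12 mm on which the three weights stand, 50 to 65 mm from its middle; origin centre of underside.
- weight_medium: Bystander: middle steel weight, 28 mm diameter, 52 mm high with knob; origin at underside centre.
- weight_small: Bystander: smallest steel weight, 22 mm diameter, 43 mm high with knob; origin at underside centre.
- amber_bottle: Bystander: amber bottle, 64 mm diameter, 150 mm high; origin at underside centre.
- clear_bottle: Bystander: clear bottle with blue cap, 72 mm diameter, 170 mm high; origin at underside centre.
- beaker: Bystander: glass beaker, 66 mm diameter, 85 mm high; origin at underside centre.
- tip_box: Bystander: closed orange box 85 x 120 x 55 mm; origin at underside centre.
- jar: Bystander: white jar, 60 mm diameter, 60 mm high; origin at underside centre.
- tape_roll: Bystander: roll of tape lying flat, 96 mm diameter, 24 mm high; origin at underside centre.
Things that resemble listed ones, but are neither listed nor needed, are in the scene too. What is shaped like the weight_large but red is not meant.

How it is judged:
On the way, in this order (a step that is already met when the one before it is completed fails the run):
1. the window is slid fully open (value of joint window above 0.235 m), for 0.1 s.
2. the largest weight stands released in the middle of the pan (horizontal distance between weight_large and pan_top below 0.015 m and z of weight_large in the frame of pan_top between -0.004 and 0.004 m and angle between weight_large's own z axis and vertical below 0.1 rad and contact force between the fingers and weight_large below 0.05 N), for 0.2 s.
3. the window is slid fully shut (value of joint window below 0.006 m), for 0.1 s.
At the end, for the whole second after the job is handed in: The largest weight stands upright (within 0.1 rad), released and at rest on the pan, its axis within 15 mm of the pan's centre; the window is shut to within 6 mm; every bystander is within 20 mm of where it started (all of step 2 and linear speed of weight_large below 0.02 m/s and value of joint window below 0.006 m and distance of each of weight_medium, weight_small, amber_bottle, clear_bottle, beaker, tip_box, jar, tape_roll from where it was at the start of the episode below 0.02 m); the robot touches nothing.
It fails at once if another thing is pushed, lifted or knocked over (more than 20 mm) (distance of any of weight_medium, weight_small, amber_bottle, clear_bottle, beaker, tip_box, jar, tape_roll from where it was at the start of the episode above 0.02 m).
It fails at once if the weight is dropped onto the pan or run into it fast (over 0.3 m/s within 10 mm above the pan) (horizontal distance between weight_large and pan_top below 0.06 m and z of weight_large in the frame of pan_top between -0.02 and 0.01 m and linear speed of weight_large above 0.3 m/s).
It fails at once if the weight is pressed or banged hard against the enclosure (over 80 N) (contact force between weight_large and enclosure above 80 N).
It also fails if it takes over 70 s, if anything falls off the work surface, if the arm or the gripper's body presses on something with over 40 N, if the wrist force passes 120 N, or if a joint passes its speed limit or range.

## Working session

There is one attempt and no reset: what is moved stays moved. The work goes in short steps, Python scripts to look and compute and a tool call to move; the robot and the scene stay as the last step left them, time stands still between calls to the robot, and variables do not carry over. Pictures are saved under pics/ and viewed, at most 10 in all, crops included, and the job is handed in when it is done.

Besides the shell and the picture viewer there is one more tool, called by a JSON object that holds its "fn" and its "kwargs". arm_command: Moves the arm, as the interface text tells. Its arguments: {"type":"object","properties":{"increments":{"type":"array","items":{"type":"object","properties":{"dx":{"type":"number"},"dy":{"type":"number"},"dz":{"type":"number"},"wx":{"type":"number"},"wy":{"type":"number"},"wz":{"type":"number"},"grip":{"type":"number"}}}}},"required":["increments"]}

```bash
mkdir -p pics; ls; cat > h.py <<'E'
import numpy as np, cv2, json
from workcell import monitor, viewer, job
from scipy.spatial.transform import Rotation as R
def snap(n):
    c=viewer.get_calibration(n); p,d=viewer.camera(n); return c,p,d
def cloud(c,d):
    h,w=d.shape; f=h/2/np.tan(np.radians(c['fovy'])/2)
    u,v=np.meshgrid(np.arange(w),np.arange(h))
    P=np.stack([(u-c['cx'])/f*d,-(v-c['cy'])/f*d,-d,np.ones_like(d)],-1)
    return (P@np.linalg.inv(c['view']).T)[...,:3]
def proj(c,X):
    f=210/np.tan(np.radians(c['fovy'])/2)
    q=np.c_[np.atleast_2d(X),np.ones(len(np.atleast_2d(X)))]@np.array(c['view']).T
    return np.c_[c['cx']+f*q[:,0]/-q[:,2], c['cy']+f*-q[:,1]/-q[:,2]]
def ray(c,u,v,fish=False):
    f=210/np.tan(np.radians(c['fovy'])/2)
    a=np.array([u-c['cx'],-(v-c['cy'])])
    if fish:
        r=np.hypot(*a); t=r/f; dv=np.r_[a/r*np.sin(t),-np.cos(t)]
    else: dv=np.r_[a/f,-1]
    T=np.linalg.inv(c['view']); dv=T[:3,:3]@dv
    return T[:3,3],dv/np.linalg.norm(dv)
def onplane(c,u,v,z,fish=False):
    o,d=ray(c,u,v,fish); return o+d*(z-o[2])/d[2]
def tri(c1,p1,c2,p2,f1=False,f2=False):
    o1,d1=ray(c1,*p1,f1);o2,d2=ray(c2,*p2,f2)
    s=np.linalg.lstsq(np.c_[d1,-d2],o2-o1,rcond=None)[0]
    a=o1+s[0]*d1;b=o2+s[1]*d2; return (a+b)/2,np.linalg.norm(a-b)
def rel(pos,quat,tp,tR):
    "target in tool axes: cm and rotvec"
    r=R.from_quat(quat); return r.inv().apply(np.array(tp)-pos)*100,(r.inv()*tR).as_rotvec()
E
cat > a.py <<'E'
from h import *
np.set_printoptions(precision=4,suppress=True)
for n in ['scene','side']:
    c,p,d=snap(n); np.savez(n+'.npz',p=p,d=d,c=json.dumps({k:np.array(v).tolist() for k,v in c.items()}))
    cv2.imwrite(f'pics/{n}0.png',p[...,::-1]); print(n,c['fovy'],c['cx'],c['cy'],np.linalg.inv(c['view'])[:3,3],-np.linalg.inv(c['view'])[:3,2],c.keys())
o=monitor.get_obs(); print(o['eef_pos'],o['tool_rot'],o['clock'])
E
python3 a.py
```

```text
pics
scene 51.19417913024921 273.989338202167 211.5752977850419 [1.438  0.5079 1.0679] [-0.6241 -0.4331 -0.6503] dict_keys(['fovy', 'cx', 'cy', 'view'])
side 50.88953776522923 277.9754683670644 216.5875416457793 [ 0.4133 -0.9181  0.9503] [ 0.1186  0.7228 -0.6808] dict_keys(['fovy', 'cx', 'cy', 'view'])
[ 0.1287 -0.4825  0.1932] [ 0.9915  0.13   -0.0001 -0.001 ] 0.1
```

View pics/scene0.png

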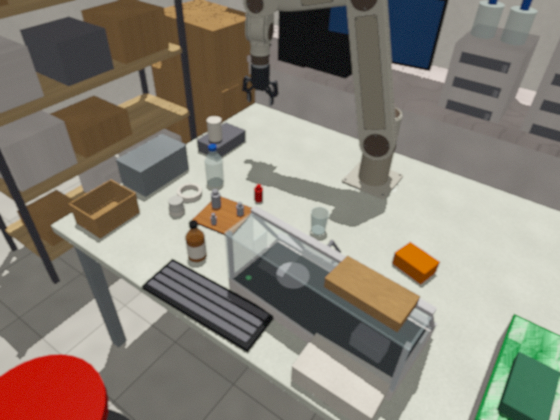

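View pics/side0.png

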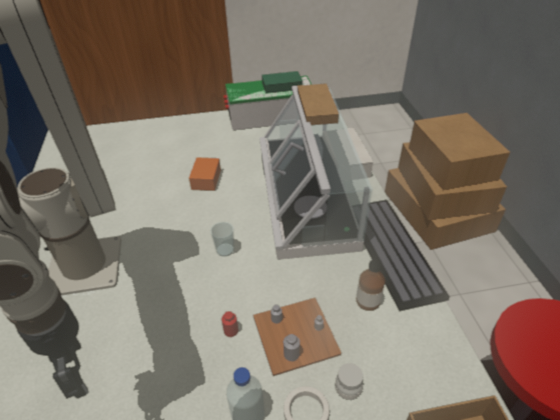

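Scene and side views show the enclosure (side: about 265–370, 90–250), the pan (side 310,207), the board (side 297,335) with the large weight at (291,347), and the red decoy at (230,323). I'll zoom in on these next.

```bash
python3 - <<'E'
from h import *
s=cv2.imread('pics/side0.png'); q=cv2.imread('pics/scene0.png')
a=cv2.resize(s[80:260,250:380],None,fx=3.33,fy=3.33,interpolation=cv2.INTER_CUBIC)
b=cv2.resize(q[190:390,215:440],(366,325),interpolation=cv2.INTER_CUBIC)
b2=cv2.resize(s[290:370,240:350],(366,266),interpolation=cv2.INTER_CUBIC)
o=np.zeros((600,800,3),np.uint8); o[:a.shape[0],:a.shape[1]]=a[:600]; o[:325,434:]=b; o[330:596,434:]=b2
cv2.imwrite('pics/crop1.png',o)
E
```

```text
(no output)
```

View pics/crop1.png

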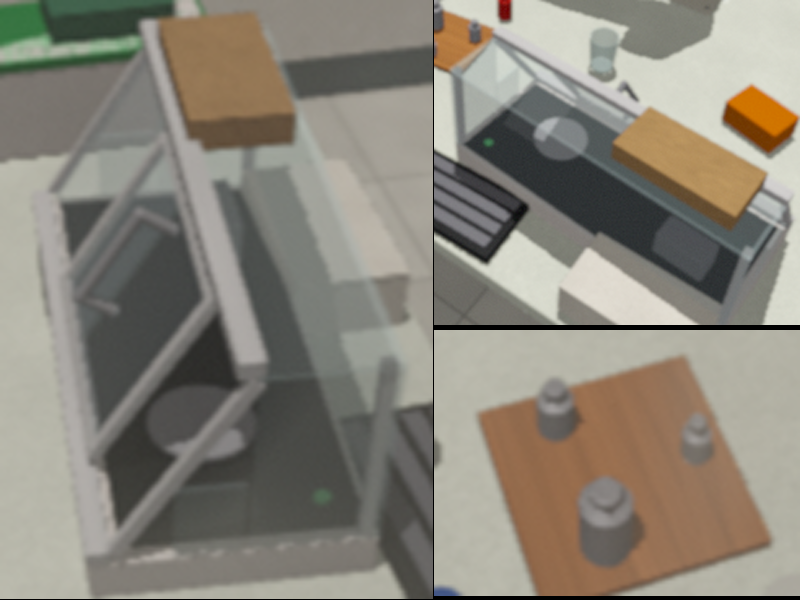

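The crop shows the window partly open: its stiles run (75,270)–(165,140) and (95,450)–(210,310) in the crop, with the bar handle from (82,297) to (138,213). The large weight is the front one on the board. Next I'll measure from the depth clouds and by triangulation.

```bash
cat > b.py <<'E'
from h import *
np.set_printoptions(precision=4,suppress=True)
D={}
for n in ['scene','side']:
    f=np.load(n+'.npz'); c=json.loads(str(f['c'])); c['view']=np.array(c['view']); D[n]=(c,f['p'],f['d'],cloud(c,f['d']))
cs,ps,ds,Xs=D['side']; cc,pc,dc,Xc=D['scene']
print('table z side/scene',Xs[300,180],Xc[330,130],Xc[200,330])
def at(n,pts):
    for u,v in pts: print(n,(u,v),D[n][3][v,u],D[n][1][v,u])
at('side',[(291,338),(291,350),(277,305),(319,317),(285,157),(288,150),(278,164),(275,169),(311,207),(305,140),(318,180),(300,110),(268,190),(275,235),(318,100)])
at('scene',[(292,275),(300,280),(215,194),(240,205),(213,215),(375,290),(335,243)])
# rail top
for n in D:
    X=D[n][3]; m=(X[...,2]>.243)&(X[...,2]<.256)&(X[...,0]>.2)&(X[...,0]<1.0)&(X[...,1]>-.5)&(X[...,1]<.6)
    p=D[n][1].astype(int); grey=(p.max(-1)-p.min(-1)<30)
    Q=X[m&grey]; print(n,'rail n',len(Q))
    if len(Q)>20:
        l=cv2.fitLine(Q[:,:2].astype(np.float32),cv2.DIST_HUBER,0,.01,.01).ravel(); dv=l[:2]; t=(Q[:,:2]-l[2:])@dv; s=(Q[:,:2]-l[2:])@np.array([-dv[1],dv[0]])
        k=abs(s)<.02; print(l,np.degrees(np.arctan2(dv[1],dv[0])),np.percentile(t[k],[0,1,50,99,100]),np.percentile(s,[1,50,99]),'ends',l[2:]+dv*np.percentile(t[k],1),l[2:]+dv*np.percentile(t[k],99))
    m=(X[...,2]>.051)&(X[...,2]<.062)&(X[...,0]>.2)&(X[...,0]<1.0)&(X[...,1]>-.5)&(X[...,1]<.6)
    Q=X[m&grey]; print(n,'57mm n',len(Q),Q.min(0) if len(Q) else'',Q.max(0) if len(Q) else '')
    b=(X[...,2]>.035)&(X[...,2]<.3)&(X[...,0]>.2)&(X[...,0]<.6)&(X[...,1]>-.55)&(X[...,1]<-.1)
    nl,lab,st,ce=cv2.connectedComponentsWithStats(b.astype(np.uint8))
    for i in range(1,nl):
        if st[i,4]>12: 
            q=X[lab==i]; print('  comp',ce[i],st[i,4],'zmax',q[:,2].max(),'top',q[q[:,2]>q[:,2].max()-.008].mean(0),D[n][1][lab==i].mean(0))
E
python3 b.py
```

```text
table z side/scene [ 0.2663 -0.1752  0.001 ] [ 0.8208 -0.7487 -0.7527] [ 0.2355 -0.0654  0.0077]
side (291, 338) [ 0.5209 -0.3913  0.0795] [136 132 130]
side (291, 350) [ 0.517  -0.4101  0.0615] [104  99  95]
side (277, 305) [ 0.5078 -0.2878  0.0659] [144 141 136]
side (319, 317) [ 0.6009 -0.3346  0.056 ] [144 139 135]
side (285, 157) [0.6246 0.1995 0.1468] [86 89 88]
side (288, 150) [0.6228 0.1415 0.212 ] [93 93 91]
side (278, 164) [0.5926 0.1452 0.1636] [94 92 90]
side (275, 169) [0.583  0.1449 0.1467] [93 92 89]
side (311, 207) [0.6734 0.0462 0.0621] [106 103 101]
side (305, 140) [0.6764 0.1541 0.2309] [133 130 127]
side (318, 180) [ 0.6609 -0.0584  0.248 ] [123 121 117]
side (300, 110) [0.6923 0.2935 0.2507] [171 168 165]
side (268, 190) [0.56   0.1561 0.0594] [171 168 164]
side (275, 235) [ 0.5463 -0.0459  0.0593] [173 169 166]
side (318, 100) [0.7522 0.3042 0.2724] [150 119  86]
scene (292, 275) [0.8115 0.1324 0.2371] [132 139 141]
scene (300, 280) [0.8139 0.1577 0.238 ] [133 139 140]
scene (215, 194) [ 0.5286 -0.3879  0.069 ] [96 95 97]
scene (240, 205) [ 0.5118 -0.2845  0.057
[... 969 characters left out ...]
0128  0.0001  0.0108] ends [ 0.6691 -0.0983] [0.7034 0.4496]
side 57mm n 1559 [ 0.3685 -0.5     0.051 ] [0.9281 0.4719 0.062 ]
  comp [275.4729 311.2791] 129 zmax 0.06742918714589419 top [ 0.5028 -0.2911  0.064 ] [126.1938 121.2093 116.814 ]
  comp [228.479  320.1218] 238 zmax 0.07583647590396081 top [ 0.3879 -0.2945  0.0706] [141.9916  82.7941  74.9244]
  comp [316.6512 320.4651] 43 zmax 0.05749075507542534 top [ 0.5964 -0.3347  0.0544] [138.8372 130.1628 122.907 ]
  comp [290.6645 344.9585] 313 zmax 0.08534088975279097 top [ 0.5199 -0.3933  0.0818] [121.639  115.1214 110.9425]
  comp [244.1326 395.444 ] 1554 zmax 0.1742926953864824 top [ 0.4017 -0.5046  0.1704] [122.8411 129.1081 128.8842]
```

Weight at about (0.521,-0.392), with its top at z 0.082 (= 12+70 mm, as it should be). Enclosure yaw is about -4°, the pan is near (0.672,0.049,0.062), and the handle is near (0.607,0.143,0.186). First a lift, with a small turn to learn the sign of joint 6 and where the wrist camera sits.

{"fn": "arm_command", "kwargs": {"increments": [{"dz": -4,"wz": -0.1},{"dz": -8,"wz": -0.2},{"dz": -12,"wz": -0.3},{"dz": -16,"wz": -0.4},{"dz": -16,"wz": -0.4}]}}

```text
validation failed for argument at $.in...
```

```bash
python3 - <<'E'
from h import *
np.set_printoptions(precision=3,suppress=True)
o=monitor.get_obs(); print(np.array(o['joint_pos']),o['eef_pos'],o['tool_rot'],o['ft_force'],o['clock'])
c=viewer.get_calibration('wrist'); T=np.linalg.inv(c['view']); r=R.from_quat(o['tool_rot'])
print('cam in tool',r.inv().apply(T[:3,3]-o['eef_pos']),'look',r.inv().apply(-T[:3,2]),'right',r.inv().apply(T[:3,0]),c['fovy'],c['cx'],c['cy'])
E
```

```text
[-1.31   0.241  0.004  1.335  0.     1.571] [ 0.129 -0.482  0.193] [ 0.992  0.13  -0.    -0.001] [ 0.74   0.402 -0.593] 0.1
cam in tool [ 0.069  0.001 -0.18 ] look [-0.271 -0.     0.963] right [-0.  1.  0.] 65.70646984690485 274.68057954399 212.68013778484396
```

{"fn": "arm_command", "kwargs": {"increments": [{"dx": 0,"dy": 0,"dz": -4,"wx": 0,"wy": 0,"wz": -0.1,"grip": 8.5},{"dx": 0,"dy": 0,"dz": -8,"wx": 0,"wy": 0,"wz": -0.2,"grip": 8.5},{"dx": 0,"dy": 0,"dz": -12,"wx": 0,"wy": 0,"wz": -0.3,"grip": 8.5},{"dx": 0,"dy": 0,"dz": -16,"wx": 0,"wy": 0,"wz": -0.4,"grip": 8.5},{"dx": 0,"dy": 0,"dz": -16,"wx": 0,"wy": 0,"wz": -0.4,"grip": 8.5}]}}

```text
clock: 0.6
eef_pos: [0.1295, -0.4851, 0.3596]
tool_rot: [0.946, 0.325, -0.0, 0.005]
ft_force: [0.4, -1.2, 0.0]
grip_width: 0.0852
grasp_force: 0.0
```

```bash
python3 - <<'E'
from h import *
np.set_printoptions(precision=3,suppress=True)
o=monitor.get_obs(); print(np.array(o['joint_pos']),o['eef_pos'],o['tool_rot'],o['ft_force'],o['clock'])
E
```

```text
[-1.31   0.234  0.423  1.749  0.     1.17 ] [ 0.129 -0.485  0.36 ] [ 0.946  0.325 -0.     0.005] [ 0.402 -1.181  0.048] 0.6
```

```bash
cat >> h.py <<'E'
def pose(az,p):
    "tool pointing az (deg), p deg below horizontal, y_tool to the left of az"
    a,p=np.radians(az),np.radians(p); z=np.array([np.cos(p)*np.cos(a),np.cos(p)*np.sin(a),-np.sin(p)]); y=np.array([-np.sin(a),np.cos(a),0]); return R.from_matrix(np.c_[np.cross(y,z),y,z])
def plan(wps,start=None):
    "wps: (tcp, rot); prints increments of each leg in the axes at its start"
    o=monitor.get_obs(); P,q=(np.array(o['eef_pos']),R.from_quat(o['tool_rot'])) if start is None else start
    for tp,tR in wps:
        d,w=rel(P,q.as_quat(),tp,tR); print('d',d.round(2),'w',w.round(3),'ang/8.59',round(np.degrees(np.linalg.norm(w))/8.59,1),'tcp',np.round(tp,3)); P,q=np.array(tp),tR
E
python3 - <<'E'
from h import *
r=pose(-4,33); a=r.as_matrix()[:,2]; H=np.array([.607,.143,.186])
plan([([.35,-.25,.36],pose(-30,50)),(H-.10*a,r)])
E
```

```text
d [31.85 -4.98 -0.22] w [-0.676 -0.446 -1.864] ang/8.59 13.6 tcp [ 0.35 -0.25  0.36]
d [11.46 43.21  5.99] w [-0.341 -0.292 -0.302] ang/8.59 3.6 tcp [0.523 0.149 0.24 ]
```

{"fn": "arm_command", "kwargs": {"increments": [{"dx": 16,"dy": -2.5,"dz": 0,"wx": -0.14,"wy": -0.09,"wz": -0.37,"grip": 8.5},{"dx": 32,"dy": -5,"dz": 0,"wx": -0.45,"wy": -0.3,"wz": -1.24,"grip": 8.5},{"dx": 32,"dy": -5,"dz": 0,"wx": -0.45,"wy": -0.3,"wz": -1.24,"grip": 8.5},{"dx": 32,"dy": -5,"dz": 0,"wx": -0.45,"wy": -0.3,"wz": -1.24,"grip": 8.5},{"dx": 32,"dy": -5,"dz": 0,"wx": -0.45,"wy": -0.3,"wz": -1.24,"grip": 8.5},{"dx": 32,"dy": -5,"dz": 0,"wx": -0.45,"wy": -0.3,"wz": -1.24,"grip": 8.5},{"dx": 32,"dy": -5,"dz": 0,"wx": -0.45,"wy": -0.3,"wz": -1.24,"grip": 8.5},{"dx": 32,"dy": -5,"dz": 0,"wx": -0.45,"wy": -0.3,"wz": -1.24,"grip": 8.5},{"dx": 32,"dy": -5,"dz": 0,"wx": -0.45,"wy": -0.3,"wz": -1.24,"grip": 8.5},{"dx": 32,"dy": -5,"dz": 0,"wx": -0.45,"wy": -0.3,"wz": -1.24,"grip": 8.5}]}}

```text
clock: 1.6
eef_pos: [0.3492, -0.2459, 0.3524]
tool_rot: [0.551, 0.796, -0.064, 0.241]
ft_force: [0.2, -0.0, -0.2]
grip_width: 0.0853
grasp_force: 0.0
```

```bash
cat > pregrasp.py <<'E'
from h import *
np.set_printoptions(precision=3,suppress=True)
print(np.array(monitor.get_obs()['joint_pos']))
r=pose(-4,33); a=r.as_matrix()[:,2]; H=np.array([.607,.143,.186])
plan([(H-.10*a,r)])
E
python3 pregrasp.py
```

```text
[-0.462 -0.342 -0.271  1.171 -0.19   0.704]
d [33.74 29.12  0.76] w [-0.632 -0.371 -0.919] ang/8.59 7.8 tcp [0.523 0.149 0.24 ]
```

{"fn": "arm_command", "kwargs": {"increments": [{"dx": 10,"dy": 8.5,"dz": 0,"wx": -0.09,"wy": -0.05,"wz": -0.12,"grip": 8.5},{"dx": 20,"dy": 17,"dz": 0.3,"wx": -0.63,"wy": -0.37,"wz": -0.92,"grip": 8.5},{"dx": 33.7,"dy": 29.1,"dz": 0.8,"wx": -0.63,"wy": -0.37,"wz": -0.92,"grip": 8.5},{"dx": 33.7,"dy": 29.1,"dz": 0.8,"wx": -0.63,"wy": -0.37,"wz": -0.92,"grip": 8.5},{"dx": 33.7,"dy": 29.1,"dz": 0.8,"wx": -0.63,"wy": -0.37,"wz": -0.92,"grip": 8.5},{"dx": 33.7,"dy": 29.1,"dz": 0.8,"wx": -0.63,"wy": -0.37,"wz": -0.92,"grip": 8.5},{"dx": 33.7,"dy": 29.1,"dz": 0.8,"wx": -0.63,"wy": -0.37,"wz": -0.92,"grip": 8.5},{"dx": 33.7,"dy": 29.1,"dz": 0.8,"wx": -0.63,"wy": -0.37,"wz": -0.92,"grip": 8.5},{"dx": 33.7,"dy": 29.1,"dz": 0.8,"wx": -0.63,"wy": -0.37,"wz": -0.92,"grip": 8.5},{"dx": 33.7,"dy": 29.1,"dz": 0.8,"wx": -0.63,"wy": -0.37,"wz": -0.92,"grip": 8.5}]}}

```text
clock: 2.6
eef_pos: [0.526, 0.1508, 0.2367]
tool_rot: [0.029, 0.88, -0.018, 0.473]
ft_force: [-0.1, -1.1, -0.1]
grip_width: 0.085
grasp_force: 0.0
```

```bash
python3 pregrasp.py; cat > w.py <<'E'
from h import *
import sys
o=monitor.get_obs(); c,p,d=snap('wrist'); n=sys.argv[1]
np.savez(n+'.npz',p=p,d=d,c=json.dumps({k:np.array(v).tolist() for k,v in c.items()}),o=json.dumps({k:np.array(v).tolist() for k,v in o.items()}))
cv2.imwrite(f'pics/{n}.png',p[...,::-1])
E
python3 w.py w1
```

```text
[ 0.614 -0.192 -0.855  0.044 -0.556  0.418]
d [-0.18 -0.22 -0.42] w [-0.001 -0.008  0.004] ang/8.59 0.1 tcp [0.523 0.149 0.24 ]
```

View pics/w1.png

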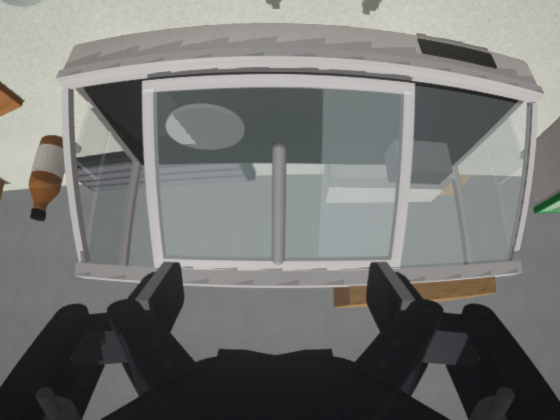

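The wrist view (image up = world down) shows the bar handle upright in the picture from (279,148) to (278,262), centred between the fingers. The pan's ellipse is near (205,127), and the window frame spans columns 145–412.

```bash
cat >> h.py <<'E'
def load(n):
    f=np.load(n+'.npz'); c=json.loads(str(f['c'])); c['view']=np.array(c['view']); return c,f['p'],f['d']
def fpt(c,d,u,v):
    o,r=ray(c,u,v,True); ax=-np.linalg.inv(c['view'])[:3,2]; return o+r*d[int(round(v)),int(round(u))]/(r@ax)
E
python3 - <<'E'
from h import *
np.set_printoptions(precision=4,suppress=True)
c,p,d=load('w1'); cs,ps,ds=load('side'); cc,pc,dc=load('scene')
for v in (155,180,205,230,250): print(v,'bar depth',fpt(c,d,279,v),p[v,272:288,1])
print('lower end',tri(c,(279,150),cs,(274.6,169.2),True)); print('upper',tri(c,(278,260),cs,(291.4,144),True))
H=np.array([.607,.143,.186]); print('side proj of H',proj(cs,H))
# pan: bright ellipse by grey threshold
g=cv2.cvtColor(p,cv2.COLOR_RGB2GRAY).astype(int); print('pan row',g[127,155:260:6],'col',g[90:165:5,205])
print('pan wrist on z=.062',onplane(c,205,127,.062,True)); 
print('pan side',onplane(cs,311,206.7,.062)); print('pan scene',onplane(cc,292.4,274.9,.062))
print('tri w/side',tri(c,(205,127),cs,(311,206.7),True),tri(cc,(292.4,274.9),cs,(311,206.7)))
# bottom rail inner/front edges and roof rail
for u,v in [(150,68),(400,72),(63,78),(540,95),(80,268),(250,278),(520,268),(148,85),(412,85),(156,262),(399,262),(152,170),(408,170)]: print((u,v),fpt(c,d,u,v))
E
```

```text
155 bar depth [0.5786 0.1501 0.1509] [103 119 129 134 139 143 145 145 141 136 131 124 115 102  86  84]
180 bar depth [0.5912 0.1493 0.1681] [125 124 131 136 140 144 145 145 141 136 130 123 115 113 141 150]
205 bar depth [0.6018 0.1487 0.1868] [125 126 132 138 143 146 146 145 141 134 129 120 112 119 144 150]
230 bar depth [0.6137 0.1481 0.2057] [125 128 134 139 143 147 147 144 139 134 127 118 112 136 150 152]
250 bar depth [0.6271 0.1473 0.2208] [125 128 134 140 145 148 147 143 137 132 125 116 114 141 151 152]
lower end (array([0.5827, 0.1495, 0.1433]), np.float64(0.0011480556355813044))
upper (array([0.634 , 0.1459, 0.2286]), np.float64(0.00045095353327577735))
side proj of H [[282.7317 157.6788]]
pan row [128  91 164 164 165 120 119 118 119 118 119 118 116 117 117  84  82  82] col [ 87  85  84 128 119 118 119 120 118 119 120 119  86  82  83]
pan wrist on z=.062 [0.6638 0.055  0.062 ]
pan side [0.6737 0.0477 0.062 ]
pan scene [0.6784 0.054  0.062 ]
tri w/side (array([0.6744, 0.0523, 0.0563]), np.float64(0.002637853524467485)) (array([0.6751, 0.0522, 0.0578]), np.float64(0.0002756357232934838))
(150, 68) [0.5549 0.0249 0.0572]
(400, 72) [0.5766 0.271  0.057 ]
(63, 78) [ 0.5432 -0.0803  0.0559]
(540, 95) [0.3395 0.1634 0.2787]
(80, 268) [ 0.6616 -0.0904  0.2391]
(250, 278) [0.6761 0.1143 0.2408]
(520, 268) [0.7021 0.4588 0.2426]
(148, 85) [0.564  0.0224 0.0718]
(412, 85) [0.5803 0.2819 0.0705]
(156, 262) [0.6662 0.011  0.227 ]
(399, 262) [0.6853 0.2764 0.2259]
(152, 170) [0.6114 0.0206 0.1432]
(408, 170) [0.6295 0.2787 0.1415]
```

```bash
python3 - <<'E'
from h import *
r=pose(-4.1,33); a=r.as_matrix()[:,2]; H=np.array([.608,.1477,.186])
plan([(H+.013*a,r)])
E
```

```text
d [-0.2   0.5  11.03] w [-0.001 -0.007  0.005] ang/8.59 0.1 tcp [0.619 0.147 0.179]
```

{"fn": "arm_command", "kwargs": {"increments": [{"dx": -0.2,"dy": 0.5,"dz": 2,"wx": 0,"wy": -0.007,"wz": 0.005,"grip": 6},{"dx": -0.2,"dy": 0.5,"dz": 4,"wx": 0,"wy": -0.007,"wz": 0.005,"grip": 6},{"dx": -0.2,"dy": 0.5,"dz": 6.5,"wx": 0,"wy": -0.007,"wz": 0.005,"grip": 6},{"dx": -0.2,"dy": 0.5,"dz": 9,"wx": 0,"wy": -0.007,"wz": 0.005,"grip": 6},{"dx": -0.2,"dy": 0.5,"dz": 11,"wx": 0,"wy": -0.007,"wz": 0.005,"grip": 6},{"dx": -0.2,"dy": 0.5,"dz": 11,"wx": 0,"wy": -0.007,"wz": 0.005,"grip": 4},{"dx": -0.2,"dy": 0.5,"dz": 11,"wx": 0,"wy": -0.007,"wz": 0.005,"grip": 2.2},{"dx": -0.2,"dy": 0.5,"dz": 11,"wx": 0,"wy": -0.007,"wz": 0.005,"grip": 2.2},{"dx": -0.2,"dy": 0.5,"dz": 11,"wx": 0,"wy": -0.007,"wz": 0.005,"grip": 2.2},{"dx": -0.2,"dy": 0.5,"dz": 11,"wx": 0,"wy": -0.007,"wz": 0.005,"grip": 2.2}]}}

```text
clock: 3.65
eef_pos: [0.6185, 0.1453, 0.1843]
tool_rot: [0.033, 0.876, -0.016, 0.48]
ft_force: [-0.1, 0.2, 0.4]
grip_width: 0.0225
grasp_force: 0.0
```

{"fn": "arm_command", "kwargs": {"increments": [{"dx": 0,"dy": 1,"dz": 0,"wx": 0,"wy": 0,"wz": 0,"grip": 2.2},{"dx": 0,"dy": 2.5,"dz": 0,"wx": 0,"wy": 0,"wz": 0,"grip": 2.2},{"dx": 0,"dy": 4.5,"dz": 0,"wx": 0,"wy": 0,"wz": 0,"grip": 2.2},{"dx": 0,"dy": 6.5,"dz": 0,"wx": 0,"wy": 0,"wz": 0,"grip": 2.2},{"dx": 0,"dy": 8.5,"dz": 0,"wx": 0,"wy": 0,"wz": 0,"grip": 2.2},{"dx": 0,"dy": 10.5,"dz": 0,"wx": 0,"wy": 0,"wz": 0,"grip": 2.2},{"dx": 0,"dy": 12.5,"dz": 0,"wx": 0,"wy": 0,"wz": 0,"grip": 2.2},{"dx": 0,"dy": 14,"dz": 0,"wx": 0,"wy": 0,"wz": 0,"grip": 2.2},{"dx": 0,"dy": 15,"dz": 0,"wx": 0,"wy": 0,"wz": 0,"grip": 2.2},{"dx": 0,"dy": 15,"dz": 0,"wx": 0,"wy": 0,"wz": 0,"grip": 2.2}]}}

```text
clock: 4.65
eef_pos: [0.6298, 0.2964, 0.1839]
tool_rot: [0.032, 0.877, -0.016, 0.48]
ft_force: [0.7, -0.2, 0.7]
grip_width: 0.0224
grasp_force: 0.0
```

Next, creep to the stop, watching the force.

{"fn": "arm_command", "kwargs": {"increments": [{"dx": 0,"dy": 0.4,"dz": 0,"wx": 0,"wy": 0,"wz": 0,"grip": 2.2},{"dx": 0,"dy": 0.8,"dz": 0,"wx": 0,"wy": 0,"wz": 0,"grip": 2.2},{"dx": 0,"dy": 1.2,"dz": 0,"wx": 0,"wy": 0,"wz": 0,"grip": 2.2},{"dx": 0,"dy": 1.5,"dz": 0,"wx": 0,"wy": 0,"wz": 0,"grip": 2.2},{"dx": 0,"dy": 1.5,"dz": 0,"wx": 0,"wy": 0,"wz": 0,"grip": 2.2}]}}

```text
clock: 5.15
eef_pos: [0.631, 0.3099, 0.1839]
tool_rot: [0.033, 0.877, -0.017, 0.48]
ft_force: [0.9, -0.3, 0.0]
grip_width: 0.022
grasp_force: 0.0
```

```bash
python3 w.py w2; python3 - <<'E'
from h import *
np.set_printoptions(precision=4,suppress=True)
c,p,d=snap('side'); np.savez('side2.npz',p=p,d=d,c=json.dumps({k:np.array(v).tolist() for k,v in c.items()}))
w=cv2.imread('pics/w2.png'); s=p[60:270,230:400,::-1]
o=np.zeros((420,800,3),np.uint8); o[:,:460]=w[:,50:510]; o[:,460:]=cv2.resize(s,(340,420),interpolation=cv2.INTER_CUBIC); cv2.imwrite('pics/c2.png',o)
ob=monitor.get_obs(); print(ob['eef_pos'],ob['joint_pos'],ob['ft_force'],ob['clock'])
E
```

```text
[0.6308 0.3095 0.1837] [ 0.7642  0.2657 -0.5487 -0.0515 -0.6756  0.5411] [-0.3271 -0.4391  0.4334] 5.25
```

View pics/c2.png

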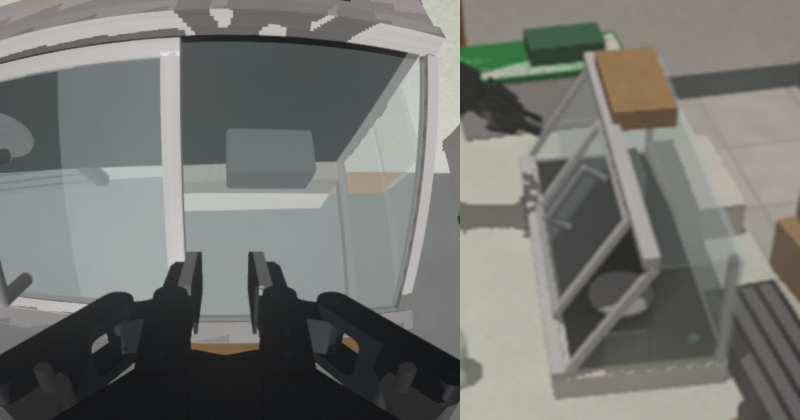

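The fingers missed the bar. It is still at its old place, at the left edge of the wrist view near (10,290) in the crop, because the insertion was too shallow. I'll back out, return, re-measure and go deeper.

{"fn": "arm_command", "kwargs": {"increments": [{"dx": 0,"dy": 0,"dz": -4,"wx": 0,"wy": 0,"wz": 0,"grip": 3},{"dx": 0,"dy": 0,"dz": -8,"wx": 0,"wy": 0,"wz": 0,"grip": 4},{"dx": 0,"dy": -4,"dz": -8,"wx": 0,"wy": 0,"wz": 0,"grip": 5},{"dx": 0,"dy": -8,"dz": -8,"wx": 0,"wy": 0,"wz": 0,"grip": 5},{"dx": 0,"dy": -12,"dz": -8,"wx": 0,"wy": 0,"wz": 0,"grip": 5},{"dx": 0,"dy": -16.2,"dz": -8,"wx": 0,"wy": 0,"wz": 0,"grip": 5},{"dx": 0,"dy": -16.2,"dz": -8,"wx": 0,"wy": 0,"wz": 0,"grip": 5},{"dx": 0,"dy": -16.2,"dz": -8,"wx": 0,"wy": 0,"wz": 0,"grip": 5},{"dx": 0,"dy": -16.2,"dz": -8,"wx": 0,"wy": 0,"wz": 0,"grip": 5}]}}

```text
clock: 6.15
eef_pos: [0.5523, 0.1537, 0.2273]
tool_rot: [0.033, 0.876, -0.016, 0.48]
ft_force: [0.2, -0.1, -0.1]
grip_width: 0.0502
grasp_force: 0.0
```

```bash
python3 w.py w3; python3 - <<'E'
from h import *
np.set_printoptions(precision=4,suppress=True)
c,p,d=load('w3'); o=monitor.get_obs(); r=R.from_quat(o['tool_rot']); print(o['eef_pos'],o['clock'])
g=p.astype(int).sum(-1)
for v in range(90,260,15):
    row=[(u,fpt(c,d,u,v)) for u in range(180,380)]
    b=[(u,X) for u,X in row if abs((X-[.608,.148,.186])@pose(-4.1,33).as_matrix()[:,2])<.012 and d[v,u]>0]
    if b: 
        us=[u for u,_ in b]; m=fpt(c,d,np.mean(us),v); print(v,min(us),max(us),m,'in tool cm',r.inv().apply(m-o['eef_pos'])*100)
E
```

```text
[0.5523 0.1542 0.2272] 6.2
135 268 278 [0.5754 0.1506 0.1411] in tool cm [ 5.9991 -0.2099  6.604 ]
150 265 280 [0.5793 0.1499 0.1518] in tool cm [ 4.8842 -0.2471  6.3524]
165 265 280 [0.5855 0.1494 0.1613] in tool cm [ 3.751  -0.2492  6.3676]
180 266 279 [0.5914 0.149  0.171 ] in tool cm [ 2.6099 -0.2513  6.3433]
195 266 280 [0.5991 0.1487 0.1803] in tool cm [ 1.4142 -0.2166  6.4935]
210 266 280 [0.6056 0.1482 0.1903] in tool cm [ 0.2177 -0.219   6.5036]
225 266 280 [0.6105 0.1478 0.2011] in tool cm [-0.9552 -0.2206  6.3427]
240 266 280 [0.6181 0.1472 0.2114] in tool cm [-2.2391 -0.224   6.4267]
255 266 280 [0.625  0.1466 0.2224] in tool cm [-3.5345 -0.2271  6.4138]
```

{"fn": "arm_command", "kwargs": {"increments": [{"dx": 0.5,"dy": -0.2,"dz": 3,"wx": 0,"wy": 0,"wz": 0,"grip": 5},{"dx": 0.5,"dy": -0.2,"dz": 6,"wx": 0,"wy": 0,"wz": 0,"grip": 5},{"dx": 0.5,"dy": -0.2,"dz": 8,"wx": 0,"wy": 0,"wz": 0,"grip": 5},{"dx": 0.5,"dy": -0.2,"dz": 9.3,"wx": 0,"wy": 0,"wz": 0,"grip": 4},{"dx": 0.5,"dy": -0.2,"dz": 9.3,"wx": 0,"wy": 0,"wz": 0,"grip": 2},{"dx": 0.5,"dy": -0.2,"dz": 9.3,"wx": 0,"wy": 0,"wz": 0,"grip": 2},{"dx": 0.5,"dy": -0.2,"dz": 9.3,"wx": 0,"wy": 0,"wz": 0,"grip": 2},{"dx": 0.5,"dy": -0.2,"dz": 9.3,"wx": 0,"wy": 0,"wz": 0,"grip": 2}]}}

```text
clock: 7.0
eef_pos: [0.6267, 0.1462, 0.1729]
tool_rot: [0.032, 0.876, -0.016, 0.48]
ft_force: [-1.1, -0.8, -0.2]
grip_width: 0.0197
grasp_force: 0.0
```

{"fn": "arm_command", "kwargs": {"increments": [{"dx": 0,"dy": 0.5,"dz": 0,"wx": 0,"wy": 0,"wz": 0,"grip": 2},{"dx": 0,"dy": 1,"dz": 0,"wx": 0,"wy": 0,"wz": 0,"grip": 2},{"dx": 0,"dy": 2,"dz": 0,"wx": 0,"wy": 0,"wz": 0,"grip": 2},{"dx": 0,"dy": 3,"dz": 0,"wx": 0,"wy": 0,"wz": 0,"grip": 2},{"dx": 0,"dy": 4,"dz": 0,"wx": 0,"wy": 0,"wz": 0,"grip": 2}]}}

```text
clock: 7.5
eef_pos: [0.6301, 0.1866, 0.1724]
tool_rot: [0.033, 0.877, -0.017, 0.48]
ft_force: [-0.2, -0.1, -1.2]
grip_width: 0.0198
grasp_force: 0.0
```

```bash
python3 w.py w4; cat > win.py <<'E'
from h import *
import sys
np.set_printoptions(precision=4,suppress=True)
c,p,d=load(sys.argv[1]); o=monitor.get_obs(); print(o['eef_pos'],o['ft_force'],o['clock'])
E=np.array([.673,.051,0]); ey=np.array([np.sin(np.radians(4.1)),np.cos(np.radians(4.1)),0]); ex=np.array([ey[1],-ey[0],0])
# window's plane points: bright frame -> encl coords
for v in (60,100,140,180,220):
    out=[]
    for u in range(20,540):
        if d[v,u]<=0 or p[v,u].astype(int).sum()<480: continue
        X=fpt(c,d,u,v); x=(X-E)@ex; y=(X-E)@ey; z=X[2]
        off=(x+.100)*.837-(z-.055)*.55
        if abs(off)<.02 and .06<z<.228: out.append((u,y))
    if out:
        out=np.array(out); k=np.where(np.diff(out[:,0])>3)[0]; print(v,[(int(s[0,0]),int(s[-1,0]),round(s[0,1],3),round(s[-1,1],3)) for s in np.split(out,k+1)])
E
python3 win.py w4
```

```text
[0.6306 0.1883 0.1728] [0.7308 1.5533 1.1022] 7.55
60 [(77, 228, np.float64(0.004), np.float64(0.105)), (320, 331, np.float64(0.158), np.float64(0.165)), (409, 430, np.float64(0.213), np.float64(0.235))]
100 [(28, 38, np.float64(-0.042), np.float64(-0.031)), (414, 430, np.float64(0.216), np.float64(0.235))]
140 [(29, 40, np.float64(-0.043), np.float64(-0.032)), (94, 115, np.float64(0.015), np.float64(0.031)), (412, 428, np.float64(0.216), np.float64(0.227)), (514, 539, np.float64(0.313), np.float64(0.343))]
180 [(34, 45, np.float64(-0.042), np.float64(-0.031)), (227, 386, np.float64(0.103), np.float64(0.201)), (409, 425, np.float64(0.215), np.float64(0.227))]
220 [(41, 51, np.float64(-0.041), np.float64(-0.031)), (282, 398, np.float64(0.136), np.float64(0.211)), (405, 422, np.float64(0.216), np.float64(0.236))]
```

View pics/w4.png

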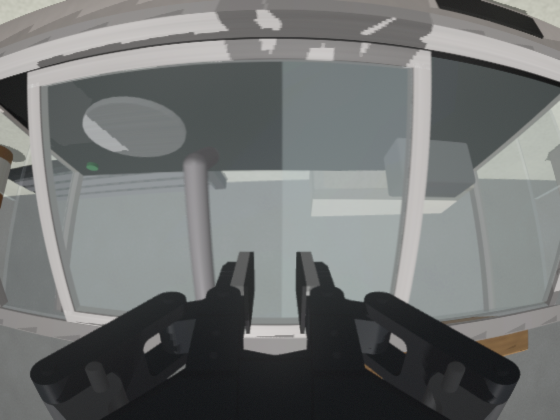

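The bar (about column 200, rows 155–290) is now left of the fingers, whose tips are at (245,255) and (298,255), so it slipped past again. I'll compare the depths of the fingertips and the bar in the tool frame.

```bash
python3 - <<'E'
from h import *
np.set_printoptions(precision=2,suppress=True)
for n in ('w4','w3'):
    c,p,d=load(n); o=json.loads(str(np.load(n+'.npz')['o'])); r=R.from_quat(o['tool_rot']); 
    tl=lambda u,v: r.inv().apply(fpt(c,d,u,v)-o['eef_pos'])*100
    print(n,o['eef_pos'],'grip',o['grip_width'])
    if n=='w4':
        for q in [(240,256),(248,256),(250,290),(245,310),(303,256),(310,290),(228,268),(230,300),(198,170),(200,200),(202,230),(204,260),(206,280),(208,288),(209,296),(225,190)]: print(q,tl(*q),d[q[1],q[0]])
    else:
        for v in range(255,330,6): print((272,v),tl(272,v),p[v,272])
E
```

```text
w4 [0.6300709987979093, 0.18661529764355866, 0.17240345635258858] grip 0.019792278752609974
(240, 256) [ 1.1  -1.58 -4.6 ] 0.1435865
(248, 256) [ 1.1  -1.22 -4.59] 0.14366533
(250, 290) [ 0.38 -1.03 -6.41] 0.12807852
(245, 310) [ 0.04 -1.16 -7.39] 0.11948579
(303, 256) [ 1.1   1.23 -4.6 ] 0.14360254
(310, 290) [ 1.21  1.21 -7.91] 0.11140042
(228, 268) [ 0.7  -2.08 -5.02] 0.14058082
(230, 300) [ 1.24 -1.51 -8.67] 0.10400437
(198, 170) [ 4.72 -3.68 -2.83] 0.15093033
(200, 200) [ 3.23 -3.67 -2.77] 0.15552841
(202, 230) [ 1.68 -3.68 -2.73] 0.16005781
(204, 260) [ 0.07 -3.67 -2.8 ] 0.16362609
(206, 280) [-1.13 -3.68 -2.73] 0.16752048
(208, 288) [-1.59 -3.6  -2.78] 0.16834533
(209, 296) [ 1.18 -2.28 -8.34] 0.10734089
(225, 190) [ 2.93 -3.02  1.11] 0.19369264
w3 [0.5522826548327979, 0.15370541253913425, 0.22731273291663087] grip 0.05019208994417481
(272, 255) [-3.51 -0.26  6.4 ] [156 154 156]
(272, 261) [-4.08 -0.26  6.48] [157 155 157]
(272, 267) [-4.64 -0.26  6.51] [173 171 172]
(272, 273) [-7.13 -0.3  10.45] [141 138 138]
(272, 279) [-7.61 -0.3  10.1 ] [152 150 149]
(272, 285) [-8.04 -0.3   9.68] [153 151 149]
(272, 291) [-8.58 -0.3   9.46] [177 175 173]
(272, 297) [-69.58  -1.32 112.29] [128 129 128]
(272, 303) [-71.79  -1.32 110.56] [127 129 128]
(272, 309) [-74.22  -1.32 109.2 ] [127 129 127]
(272, 315) [-76.72  -1.32 107.95] [129 131 130]
(272, 321) [-78.71  -1.31 105.92] [130 131 130]
(272, 327) [-80.7   -1.3  103.93] [129 131 130]
```

```bash
python3 - <<'E'
from h import *
np.set_printoptions(precision=4,suppress=True)
cs,ps,ds=load('side'); X=cloud(cs,ds)
print('proj eef start',proj(cs,[.1287,-.4825,.1932]),'5cm up',proj(cs,[.1287,-.4825,.2432]))
cc,pc,dc=load('scene'); Y=cloud(cc,dc); print('scene proj',proj(cc,[.1287,-.4825,.1932]),proj(cc,[.1287,-.4825,.2432]))
for n,P,p in(('side',X,ps),('scene',Y,pc)):
    m=(np.hypot(P[...,0]-.1287,P[...,1]+.4825)<.09)&(P[...,2]>.1)&(P[...,2]<.5)
    Q=P[m]; print(n,m.sum(),'lowest',Q[np.argsort(Q[:,2])[:6]]); v,u=np.where(m); k=np.argsort(Q[:,2])[:3]; print(u[k],v[k])
# now
c,p,d=snap('side'); o=monitor.get_obs(); Z=cloud(c,d); r=R.from_quat(o['tool_rot']); L=r.inv().apply((Z.reshape(-1,3)-o['eef_pos'])).reshape(Z.shape)
dark=p.astype(int).sum(-1)<150
m=dark&(abs(L[...,1])<.08)&(abs(L[...,0])<.05)&(L[...,2]>-.2)&(L[...,2]<.08)
Q=L[m]; print('now fingers front z',np.sort(Q[:,2])[-15:], Q[np.argsort(Q[:,2])[-5:]])
E
```

```text
proj eef start [[ 88.2422 384.865 ]] 5cm up [[ 79.1367 371.1863]]
scene proj [[260.0895 114.0483]] [[260.0584 102.9302]]
side 5050 lowest [[ 0.1213 -0.4389  0.2452]
 [ 0.1247 -0.4376  0.2454]
 [ 0.118  -0.4385  0.2457]
 [ 0.1184 -0.4407  0.2459]
 [ 0.1484 -0.5272  0.2461]
 [ 0.1235 -0.4382  0.2468]]
[78 80 76] [349 348 349]
scene 1253 lowest [[ 0.1356 -0.5289  0.2447]
 [ 0.1258 -0.4396  0.2462]
 [ 0.1481 -0.5346  0.2479]
 [ 0.1512 -0.5218  0.2486]
 [ 0.154  -0.5247  0.2488]
 [ 0.1285 -0.4327  0.2494]]
[250 269 247] [100 105 100]
now fingers front z [-0.0681 -0.068  -0.0667 -0.0658 -0.0653 -0.0614 -0.0593 -0.0541 -0.0541
 -0.0522 -0.0509 -0.0508 -0.0505 -0.0458 -0.0457] [[-0.0046 -0.0239 -0.0509]
 [ 0.0001 -0.0176 -0.0508]
 [ 0.0014 -0.021  -0.0505]
 [-0.0037  0.013  -0.0458]
 [-0.0082  0.007  -0.0457]]
```

All three cameras agree that the fingertips really lie about 46 mm (at 20 mm opening) behind the reported TCP; laterally they are true. From here on I use that measured tip offset. The bar's centre is at tool (0.6, -3.7, -2.15) cm, so I go back sideways and 4.2 cm deeper.

{"fn": "arm_command", "kwargs": {"increments": [{"dx": 0.5,"dy": -1.5,"dz": 0,"wx": 0,"wy": 0,"wz": 0,"grip": 5},{"dx": 0.5,"dy": -3.7,"dz": 0,"wx": 0,"wy": 0,"wz": 0,"grip": 5},{"dx": 0.5,"dy": -3.7,"dz": 0,"wx": 0,"wy": 0,"wz": 0,"grip": 5},{"dx": 0.5,"dy": -3.7,"dz": 0,"wx": 0,"wy": 0,"wz": 0,"grip": 5},{"dx": 0.5,"dy": -3.7,"dz": 2,"wx": 0,"wy": 0,"wz": 0,"grip": 5},{"dx": 0.5,"dy": -3.7,"dz": 4.2,"wx": 0,"wy": 0,"wz": 0,"grip": 5},{"dx": 0.5,"dy": -3.7,"dz": 4.2,"wx": 0,"wy": 0,"wz": 0,"grip": 2},{"dx": 0.5,"dy": -3.7,"dz": 4.2,"wx": 0,"wy": 0,"wz": 0,"grip": 2},{"dx": 0.5,"dy": -3.7,"dz": 4.2,"wx": 0,"wy": 0,"wz": 0,"grip": 2},{"dx": 0.5,"dy": -3.7,"dz": 4.2,"wx": 0,"wy": 0,"wz": 0,"grip": 2}]}}

```text
clock: 8.6
eef_pos: [0.6595, 0.1466, 0.1458]
tool_rot: [0.033, 0.877, -0.017, 0.48]
ft_force: [0.2, 0.2, -0.0]
grip_width: 0.0197
grasp_force: 0.0
```

{"fn": "arm_command", "kwargs": {"increments": [{"dx": 0,"dy": 0.5,"dz": 0,"wx": 0,"wy": 0,"wz": 0,"grip": 2},{"dx": 0,"dy": 1,"dz": 0,"wx": 0,"wy": 0,"wz": 0,"grip": 2},{"dx": 0,"dy": 2,"dz": 0,"wx": 0,"wy": 0,"wz": 0,"grip": 2},{"dx": 0,"dy": 3,"dz": 0,"wx": 0,"wy": 0,"wz": 0,"grip": 2},{"dx": 0,"dy": 4,"dz": 0,"wx": 0,"wy": 0,"wz": 0,"grip": 2}]}}

```text
clock: 9.1
eef_pos: [0.6627, 0.187, 0.1454]
tool_rot: [0.033, 0.877, -0.017, 0.48]
ft_force: [-1.0, -2.9, 0.3]
grip_width: 0.0202
grasp_force: 1.3
```

```bash
python3 w.py w5; python3 win.py w5; python3 - <<'E'
from h import *
np.set_printoptions(precision=2,suppress=True)
c,p,d=load('w5'); o=json.loads(str(np.load('w5.npz')['o'])); r=R.from_quat(o['tool_rot']); 
for v in (150,170,190,210):
    print(v,[(u,(r.inv().apply(fpt(c,d,u,v)-o['eef_pos'])*100).round(1).tolist()) for u in (262,270,278,286)])
E
```

```text
[0.6633 0.1892 0.1458] [0.2624 1.414  0.2023] 9.15
60 [(34, 153, np.float64(0.005), np.float64(0.078)), (452, 515, np.float64(0.222), np.float64(0.264))]
100 [(23, 37, np.float64(-0.004), np.float64(0.008)), (501, 515, np.float64(0.255), np.float64(0.265))]
140 [(25, 39, np.float64(-0.005), np.float64(0.007)), (58, 121, np.float64(0.019), np.float64(0.06)), (499, 513, np.float64(0.254), np.float64(0.264))]
180 [(30, 43, np.float64(-0.004), np.float64(0.007)), (280, 309, np.float64(0.137), np.float64(0.151)), (495, 539, np.float64(0.254), np.float64(0.306))]
220 [(36, 49, np.float64(-0.005), np.float64(0.007)), (281, 477, np.float64(0.138), np.float64(0.247)), (489, 504, np.float64(0.253), np.float64(0.265))]
150 [(262, [5.6, -0.6, -3.0]), (270, [5.6, -0.2, -3.1]), (278, [5.6, 0.1, -3.1]), (286, [6.8, -0.0, -17.9])]
170 [(262, [5.1, -0.5, -5.5]), (270, [5.0, -0.2, -5.1]), (278, [4.7, 0.1, -3.0]), (286, [4.7, 0.5, -3.1])]
190 [(262, [4.6, -0.5, -7.2]), (270, [4.6, -0.2, -7.1]), (278, [4.5, 0.1, -6.7]), (286, [3.8, 0.5, -3.0])]
210 [(262, [3.9, -0.5, -7.1]), (270, [3.9, -0.2, -7.2]), (278, [3.8, 0.1, -6.7]), (286, [2.8, 0.5, -3.0])]
```

Window is moving: its middle is at 130 mm, so q is about 0.134. Another 12.5 cm to go.

{"fn": "arm_command", "kwargs": {"increments": [{"dx": 0,"dy": 2,"dz": 0,"wx": 0,"wy": 0,"wz": 0,"grip": 2},{"dx": 0,"dy": 4,"dz": 0,"wx": 0,"wy": 0,"wz": 0,"grip": 2},{"dx": 0,"dy": 6,"dz": 0,"wx": 0,"wy": 0,"wz": 0,"grip": 2},{"dx": 0,"dy": 8,"dz": 0,"wx": 0,"wy": 0,"wz": 0,"grip": 2},{"dx": 0,"dy": 9.5,"dz": 0,"wx": 0,"wy": 0,"wz": 0,"grip": 2},{"dx": 0,"dy": 10.5,"dz": 0,"wx": 0,"wy": 0,"wz": 0,"grip": 2},{"dx": 0,"dy": 11.2,"dz": 0,"wx": 0,"wy": 0,"wz": 0,"grip": 2},{"dx": 0,"dy": 11.8,"dz": 0,"wx": 0,"wy": 0,"wz": 0,"grip": 2},{"dx": 0,"dy": 12.1,"dz": 0,"wx": 0,"wy": 0,"wz": 0,"grip": 2},{"dx": 0,"dy": 12.1,"dz": 0,"wx": 0,"wy": 0,"wz": 0,"grip": 2}]}}

```text
clock: 10.15
eef_pos: [0.6716, 0.3073, 0.1455]
tool_rot: [0.033, 0.877, -0.016, 0.48]
ft_force: [-0.8, -0.9, 1.2]
grip_width: 0.0203
grasp_force: 0.0
```

```bash
python3 w.py w6; python3 win.py w6; python3 - <<'E'
from h import *
print(monitor.get_obs()['joint_pos'],monitor.get_obs()['grip_width'])
E
```

```text
[0.6717 0.3072 0.1457] [-0.2723  0.1904 -0.429 ] 10.2
60 [(34, 151, np.float64(0.127), np.float64(0.198)), (451, 515, np.float64(0.342), np.float64(0.386))]
100 [(23, 37, np.float64(0.117), np.float64(0.128)), (478, 489, np.float64(0.36), np.float64(0.368)), (501, 515, np.float64(0.375), np.float64(0.386)), (527, 537, np.float64(0.404), np.float64(0.412))]
140 [(25, 39, np.float64(0.115), np.float64(0.128)), (443, 487, np.float64(0.34), np.float64(0.367)), (499, 513, np.float64(0.375), np.float64(0.386)), (525, 534, np.float64(0.404), np.float64(0.412))]
180 [(30, 43, np.float64(0.118), np.float64(0.127)), (382, 401, np.float64(0.307), np.float64(0.317)), (410, 483, np.float64(0.322), np.float64(0.366)), (495, 509, np.float64(0.375), np.float64(0.385)), (521, 530, np.float64(0.404), np.float64(0.412))]
220 [(36, 49, np.float64(0.116), np.float64(0.127)), (220, 247, np.float64(0.229), np.float64(0.242)), (281, 383, np.float64(0.258), np.float64(0.309)), (489, 503, np.float64(0.375), np.float64(0.386)), (514, 523, np.float64(0.404), np.float64(0.411))]
[ 0.70438174  0.37663933 -0.52592281 -0.17153062 -0.63030231  0.48972908] 0.020347766769636424
```

q is about 0.2555. I'll nudge it to the stop, release and retreat.

{"fn": "arm_command", "kwargs": {"increments": [{"dx": 0,"dy": 0.4,"dz": 0,"wx": 0,"wy": 0,"wz": 0,"grip": 2},{"dx": 0,"dy": 0.8,"dz": 0,"wx": 0,"wy": 0,"wz": 0,"grip": 2},{"dx": 0,"dy": 0.8,"dz": 0,"wx": 0,"wy": 0,"wz": 0,"grip": 2},{"dx": 0,"dy": 0.4,"dz": 0,"wx": 0,"wy": 0,"wz": 0,"grip": 5},{"dx": 0,"dy": 0.4,"dz": 0,"wx": 0,"wy": 0,"wz": 0,"grip": 5},{"dx": 0,"dy": 0.4,"dz": 0,"wx": 0,"wy": 0,"wz": 0,"grip": 5},{"dx": 0,"dy": 0.4,"dz": -3,"wx": 0,"wy": 0,"wz": 0,"grip": 5},{"dx": 0,"dy": 0.4,"dz": -7,"wx": 0,"wy": 0,"wz": 0,"grip": 8.5},{"dx": 0,"dy": 0.4,"dz": -12,"wx": 0,"wy": 0,"wz": 0,"grip": 8.5},{"dx": 0,"dy": 0.4,"dz": -12,"wx": 0,"wy": 0,"wz": 0,"grip": 8.5}]}}

```text
clock: 11.2
eef_pos: [0.5693, 0.3202, 0.2145]
tool_rot: [0.032, 0.876, -0.014, 0.481]
ft_force: [-0.4, 1.0, 0.6]
grip_width: 0.0848
grasp_force: 0.0
```

```bash
python3 w.py w7; python3 win.py w7; python3 - <<'E'
from h import *
r=pose(-10,45); a=r.as_matrix()[:,2]; W=np.array([.521,-.392,.048])
plan([([.50,-.10,.26],pose(-7,40)),(W-.075*a,r)])
E
```

```text
[0.5704 0.32   0.2133] [0.2064 0.68   0.4926] 11.25
100 [(120, 129, np.float64(0.126), np.float64(0.135)), (414, 425, np.float64(0.383), np.float64(0.394)), (430, 438, np.float64(0.404), np.float64(0.412))]
140 [(121, 131, np.float64(0.125), np.float64(0.135)), (391, 406, np.float64(0.363), np.float64(0.377)), (413, 423, np.float64(0.383), np.float64(0.393)), (429, 437, np.float64(0.404), np.float64(0.413))]
180 [(125, 134, np.float64(0.126), np.float64(0.135)), (410, 420, np.float64(0.383), np.float64(0.393)), (426, 433, np.float64(0.404), np.float64(0.411))]
220 [(129, 138, np.float64(0.125), np.float64(0.134)), (406, 416, np.float64(0.382), np.float64(0.393)), (422, 428, np.float64(0.404), np.float64(0.411))]
d [ -1.97 -42.36  -6.07] w [0.045 0.131 0.026] ang/8.59 0.9 tcp [ 0.5  -0.1   0.26]
d [ 11.95 -28.45  10.48] w [0.039 0.087 0.035] ang/8.59 0.7 tcp [ 0.469 -0.383  0.101]
```

Window fully open (its stiles at 125 and 393 mm). Next, transit to the weight.

{"fn": "arm_command", "kwargs": {"increments": [{"dx": 0,"dy": -3,"dz": -3,"wx": 0,"wy": 0,"wz": 0,"grip": 8.5},{"dx": -1,"dy": -8,"dz": -6,"wx": 0.02,"wy": 0.06,"wz": 0.01,"grip": 8.5},{"dx": -2,"dy": -13,"dz": -6,"wx": 0.045,"wy": 0.13,"wz": 0.026,"grip": 8.5},{"dx": -2,"dy": -18,"dz": -6,"wx": 0.045,"wy": 0.13,"wz": 0.026,"grip": 8.5},{"dx": -2,"dy": -23,"dz": -6,"wx": 0.045,"wy": 0.13,"wz": 0.026,"grip": 8.5},{"dx": -2,"dy": -28,"dz": -6,"wx": 0.045,"wy": 0.13,"wz": 0.026,"grip": 8.5},{"dx": -2,"dy": -33,"dz": -6,"wx": 0.045,"wy": 0.13,"wz": 0.026,"grip": 8.5},{"dx": -2,"dy": -38,"dz": -6,"wx": 0.045,"wy": 0.13,"wz": 0.026,"grip": 8.5},{"dx": -2,"dy": -42.4,"dz": -6,"wx": 0.045,"wy": 0.13,"wz": 0.026,"grip": 8.5},{"dx": -2,"dy": -42.4,"dz": -6,"wx": 0.045,"wy": 0.13,"wz": 0.026,"grip": 8.5}]}}

```text
clock: 12.25
eef_pos: [0.4988, -0.1123, 0.259]
tool_rot: [0.064, 0.904, -0.033, 0.421]
ft_force: [0.5, 1.0, 0.3]
grip_width: 0.0846
grasp_force: 0.0
```

{"fn": "arm_command", "kwargs": {"increments": [{"dx": 0,"dy": -4.5,"dz": 0,"wx": 0,"wy": 0,"wz": 0,"grip": 8.5},{"dx": 1,"dy": -9,"dz": 0,"wx": 0.04,"wy": 0.09,"wz": 0.035,"grip": 8.5},{"dx": 3,"dy": -13,"dz": 2,"wx": 0.04,"wy": 0.09,"wz": 0.035,"grip": 8.5},{"dx": 5,"dy": -17,"dz": 4,"wx": 0.04,"wy": 0.09,"wz": 0.035,"grip": 8.5},{"dx": 7,"dy": -21,"dz": 6,"wx": 0.04,"wy": 0.09,"wz": 0.035,"grip": 8.5},{"dx": 9,"dy": -25,"dz": 8,"wx": 0.04,"wy": 0.09,"wz": 0.035,"grip": 8.5},{"dx": 11,"dy": -28.4,"dz": 9,"wx": 0.04,"wy": 0.09,"wz": 0.035,"grip": 8.5},{"dx": 12,"dy": -28.4,"dz": 9,"wx": 0.04,"wy": 0.09,"wz": 0.035,"grip": 8.5},{"dx": 12,"dy": -28.4,"dz": 9,"wx": 0.04,"wy": 0.09,"wz": 0.035,"grip": 8.5}]}}

```text
clock: 13.15
eef_pos: [0.4549, -0.3824, 0.1064]
tool_rot: [0.083, 0.922, -0.034, 0.377]
ft_force: [0.2, -0.1, 0.1]
grip_width: 0.0848
grasp_force: 0.0
```

```bash
python3 w.py w8; python3 -c "
from h import *
o=monitor.get_obs();print(o['joint_pos'],o['eef_pos'])"
```

```text
[-0.99490029  0.17621207 -0.68536271  0.11345157  0.53620632 -0.64873427] [ 0.45578494 -0.38223787  0.10814056]
```

View pics/w8.png

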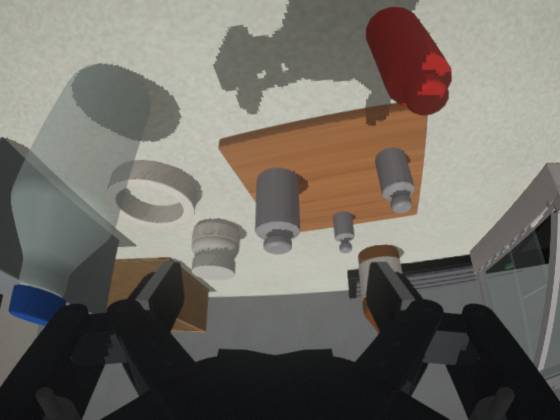

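The wrist view shows the large weight at (278,210) with its knob at (277,245), nearly centred between the fingers. The medium weight is at (397,180), the small one at (343,230), and the red decoy at (410,60). I'll fit the 38 mm cylinder to the depth points of both views.

```bash
cat > wt.py <<'E'
from h import *
from scipy.optimize import least_squares
np.set_printoptions(precision=4,suppress=True)
c,p,d=load('w8'); P=np.array([fpt(c,d,u,v) for v in range(165,258) for u in range(250,306)])
cs,ps,ds=load('side'); Q=cloud(cs,ds)[325:372,275:310].reshape(-1,3)
for n,X in(('wrist',P),('side',Q)):
    near=np.hypot(X[:,0]-.521,X[:,1]+.392)<.04
    b=X[near&(X[:,2]>.025)&(X[:,2]<.06)]; t=X[near&(X[:,2]>.072)]
    f=least_squares(lambda q:np.hypot(b[:,0]-q[0],b[:,1]-q[1])-.019,[.521,-.392],loss='soft_l1',f_scale=.001).x
    print(n,len(b),'axis',f,'knob',len(t),t.mean(0),'zmax',np.percentile(t[:,2],98),'rms',np.std(np.hypot(b[:,0]-f[0],b[:,1]-f[1])))
    k=X[near&(X[:,2]>.070)&(X[:,2]<.079)]
    if len(k)>8: print('  knob axis',least_squares(lambda q:np.hypot(k[:,0]-q[0],k[:,1]-q[1])-.012,f,loss='soft_l1',f_scale=.001).x)
print('tri knob top', tri(c,(277,247),cs,(291,338),True))
E
python3 wt.py
```

```text
wrist 1544 axis [ 0.5226 -0.3932] knob 466 [ 0.5169 -0.3921  0.0791] zmax 0.08177747565142093 rms 0.00048335471507727975
  knob axis [ 0.5231 -0.3933]
side 134 axis [ 0.5202 -0.3913] knob 86 [ 0.5195 -0.3937  0.0813] zmax 0.08466210070386292 rms 0.0007180397831139517
  knob axis [ 0.5205 -0.3907]
tri knob top (array([ 0.5206, -0.3924,  0.0803]), np.float64(0.0010316382060227228))
```

```bash
python3 - <<'E'
from h import *
r=pose(-10,45); a=r.as_matrix()[:,2]; W=np.array([.5226,-.3932,.048])
plan([(W-.0*a,r),(W+.067*a,r)])
E
```

```text
d [-0.59  0.12  9.04] w [-0.004 -0.006 -0.002] ang/8.59 0.1 tcp [ 0.523 -0.393  0.048]
d [0.  0.  6.7] w [0. 0. 0.] ang/8.59 0.0 tcp [ 0.569 -0.401  0.001]
```

{"fn": "arm_command", "kwargs": {"increments": [{"dx": -0.6,"dy": 0.1,"dz": 2,"wx": 0,"wy": -0.006,"wz": 0,"grip": 6.5},{"dx": -0.6,"dy": 0.1,"dz": 5,"wx": 0,"wy": -0.006,"wz": 0,"grip": 6.5},{"dx": -0.6,"dy": 0.1,"dz": 8,"wx": 0,"wy": -0.006,"wz": 0,"grip": 6.5},{"dx": -0.6,"dy": 0.1,"dz": 9,"wx": 0,"wy": -0.006,"wz": 0,"grip": 6.5},{"dx": -0.6,"dy": 0.1,"dz": 9,"wx": 0,"wy": -0.006,"wz": 0,"grip": 6.5},{"dx": -0.6,"dy": 0.1,"dz": 9,"wx": 0,"wy": -0.006,"wz": 0,"grip": 6.5}]}}

```text
clock: 13.8
eef_pos: [0.5234, -0.3939, 0.0513]
tool_rot: [0.081, 0.92, -0.036, 0.382]
ft_force: [1.1, 1.1, 0.1]
grip_width: 0.0646
grasp_force: 0.0
```

```bash
python3 w.py w9; python3 - <<'E'
from h import *
np.set_printoptions(precision=4,suppress=True)
r=pose(-10,45); a=r.as_matrix()[:,2]; W=np.array([.5226,-.3932,.048])
plan([(W+.067*a,r)]); o=monitor.get_obs(); q=R.from_quat(o['tool_rot']); c,p,d=load('w9')
X=np.array([fpt(c,d,u,v) for v in range(100,330,2) for u in range(100,460,2)]); L=q.inv().apply(X-o['eef_pos'])*100
dark=np.array([p[v,u].astype(int).sum()<200 for v in range(100,330,2) for u in range(100,460,2)])
for s in(-1,1):
    k=dark&(s*L[:,1]>1)&(abs(L[:,1])<6)&(L[:,2]<-3)&(L[:,2]>-8); m=L[k]; print('finger',s,m[np.argsort(m[:,2])[-4:]])
from scipy.optimize import least_squares
b=X[(np.hypot(X[:,0]-.5226,X[:,1]+.3932)<.03)&(X[:,2]>.025)&(X[:,2]<.06)&~dark]
f=least_squares(lambda q:np.hypot(b[:,0]-q[0],b[:,1]-q[1])-.019,[.521,-.392],loss='soft_l1',f_scale=.001).x; print('axis',len(b),f)
E
```

```text
d [0.34 0.15 6.9 ] w [-0.007  0.003  0.002] ang/8.59 0.1 tcp [ 0.569 -0.401  0.001]
finger -1 [[-0.476  -3.2426 -4.3665]
 [-0.5856 -3.2523 -4.3655]
 [-0.2783 -3.2326 -4.331 ]
 [-0.403  -3.2494 -4.2995]]
finger 1 [[ 0.6698  3.275  -4.5724]
 [-0.297   3.2754 -4.5018]
 [-0.4371  3.2995 -4.4412]
 [-0.2297  3.2845 -4.4264]]
axis 860 [ 0.5227 -0.3931]
```

{"fn": "arm_command", "kwargs": {"increments": [{"dx": 0.3,"dy": 0.1,"dz": 2,"wx": 0,"wy": 0,"wz": 0,"grip": 6.5},{"dx": 0.3,"dy": 0.1,"dz": 4,"wx": 0,"wy": 0,"wz": 0,"grip": 6.5},{"dx": 0.3,"dy": 0.1,"dz": 5.5,"wx": 0,"wy": 0,"wz": 0,"grip": 6.5},{"dx": 0.3,"dy": 0.1,"dz": 6.5,"wx": 0,"wy": 0,"wz": 0,"grip": 6.5},{"dx": 0.3,"dy": 0.1,"dz": 6.5,"wx": 0,"wy": 0,"wz": 0,"grip": 6.5},{"dx": 0.3,"dy": 0.1,"dz": 6.5,"wx": 0,"wy": 0,"wz": 0,"grip": 5},{"dx": 0.3,"dy": 0.1,"dz": 6.5,"wx": 0,"wy": 0,"wz": 0,"grip": 4.2},{"dx": 0.3,"dy": 0.1,"dz": 6.5,"wx": 0,"wy": 0,"wz": 0,"grip": 3},{"dx": 0.3,"dy": 0.1,"dz": 6.5,"wx": 0,"wy": 0,"wz": 0,"grip": 3},{"dx": 0.3,"dy": 0.1,"dz": 6.5,"wx": 0,"wy": 0,"wz": 0,"grip": 3}]}}

```text
clock: 14.85
eef_pos: [0.5665, -0.4016, 0.0035]
tool_rot: [0.081, 0.92, -0.037, 0.383]
ft_force: [-3.8, 3.2, 5.7]
grip_width: 0.037
grasp_force: 59.7
```

{"fn": "arm_command", "kwargs": {"increments": [{"dx": 0,"dy": 0,"dz": 0,"wx": 0,"wy": 0,"wz": 0,"grip": 3},{"dx": 0,"dy": 0,"dz": 0,"wx": 0,"wy": 0,"wz": 0,"grip": 3},{"dx": 0,"dy": 0,"dz": 0,"wx": 0,"wy": 0,"wz": 0,"grip": 3}]}}

```text
clock: 15.15
eef_pos: [0.5665, -0.4016, 0.0035]
tool_rot: [0.081, 0.92, -0.037, 0.383]
ft_force: [-4.4, 2.4, 6.4]
grip_width: 0.0368
grasp_force: 59.7
```

Gripped (37 mm, 60 N). Lift straight up.

{"fn": "arm_command", "kwargs": {"increments": [{"dx": -0.7,"dy": 0,"dz": -0.7,"wx": 0,"wy": 0,"wz": 0,"grip": 3},{"dx": -1.8,"dy": 0,"dz": -1.8,"wx": 0,"wy": 0,"wz": 0,"grip": 3},{"dx": -3.5,"dy": 0,"dz": -3.5,"wx": 0,"wy": 0,"wz": 0,"grip": 3},{"dx": -5.5,"dy": 0,"dz": -5.5,"wx": 0,"wy": 0,"wz": 0,"grip": 3},{"dx": -7.5,"dy": 0,"dz": -7.5,"wx": 0,"wy": 0,"wz": 0,"grip": 3},{"dx": -9,"dy": 0,"dz": -9,"wx": 0,"wy": 0,"wz": 0,"grip": 3},{"dx": -10,"dy": 0,"dz": -10,"wx": 0,"wy": 0,"wz": 0,"grip": 3},{"dx": -10,"dy": 0,"dz": -10,"wx": 0,"wy": 0,"wz": 0,"grip": 3},{"dx": -10,"dy": 0,"dz": -10,"wx": 0,"wy": 0,"wz": 0,"grip": 3}]}}

```text
clock: 16.05
eef_pos: [0.5651, -0.4002, 0.1421]
tool_rot: [0.082, 0.92, -0.036, 0.381]
ft_force: [-0.2, -0.1, -5.3]
grip_width: 0.0364
grasp_force: 60.9
```

```bash
cat > wih.py <<'E'
from h import *
import sys
from scipy.optimize import least_squares
np.set_printoptions(precision=4,suppress=True)
def measure(n):
    c,p,d=load(n); o=json.loads(str(np.load(n+'.npz')['o'])); t=np.array(o['eef_pos']); q=R.from_quat(o['tool_rot'])
    U=[(u,v) for v in range(100,330,2) for u in range(215,340,2)]
    X=np.array([fpt(c,d,u,v) for u,v in U]); I=np.array([p[v,u].astype(int).sum() for u,v in U]); L=q.inv().apply(X-t)
    X=X[(np.linalg.norm(L-[0,0,-.062],axis=1)<.052)&(I>200)&(abs(L[:,1])<.022)]
    # axis: point (x,y at mid), tilt (two slopes); body radius .019
    def res(g,B):
        z=B[:,2]-B[:,2].mean(); return np.hypot(B[:,0]-g[0]-g[2]*z,B[:,1]-g[1]-g[3]*z)-.019
    zb=X[:,2].min(); B=X[(X[:,2]>zb+.004)&(X[:,2]<zb+.05)]
    f=least_squares(res,[*B[:,:2].mean(0),0,0],args=(B,),loss='soft_l1',f_scale=.001)
    print('pts',len(B),'axis',f.x[:2],'tilt',f.x[2:],'zmin',zb,'zmax',X[:,2].max(),'cost',f.cost)
    return t,q,f.x,zb,X[:,2].max()
if __name__=='__main__':
    r0=R.from_quat([0.081,0.92,-0.037,0.383]); ow=r0.inv().apply(np.array([.5227,-.3931,.012])-[.5665,-.4016,.0035]); print('weight origin in tool cm',ow*100)
    t,q,*_=measure(sys.argv[1]); print('predicted origin',t+q.apply(ow),'axis tilt',q.apply(r0.inv().apply([0,0,1])))
E
python3 w.py w10; python3 wih.py w10; python3 - <<'E'
from h import *
r0=pose(-4.1,45); plan([([.52,.035,.14],r0)]); o=monitor.get_obs(); print(o['eef_pos'],o['tool_rot'],o['ft_force'],o['grip_width'],o['clock'])
E
```

```text
weight origin in tool cm [ 2.5379  0.0553 -3.7664]
pts 2580 axis [ 0.5219 -0.3924] tilt [ 0.0063 -0.    ] zmin 0.15022407316054404 zmax 0.2030665034217481 cost 0.0006866441388777785
predicted origin [ 0.5214 -0.3917  0.1509] axis tilt [ 0.0045 -0.0029  1.    ]
d [ 8.61 41.99 -8.58] w [-0.078 -0.002 -0.074] ang/8.59 0.7 tcp [0.52  0.035 0.14 ]
[ 0.56484439 -0.39978498  0.14116382] [ 0.08207487  0.92060863 -0.03542793  0.38011621] [ 0.11462387  0.22696674 -5.633308  ] 0.036770790428088375 16.1
```

{"fn": "arm_command", "kwargs": {"increments": [{"dx": 0.4,"dy": 2,"dz": -0.4,"wx": 0,"wy": 0,"wz": 0,"grip": 3},{"dx": 1.2,"dy": 6,"dz": -1.2,"wx": -0.02,"wy": 0,"wz": -0.02,"grip": 3},{"dx": 2.2,"dy": 10.5,"dz": -2.2,"wx": -0.04,"wy": 0,"wz": -0.04,"grip": 3},{"dx": 3.2,"dy": 15.5,"dz": -3.2,"wx": -0.06,"wy": 0,"wz": -0.06,"grip": 3},{"dx": 4.2,"dy": 20.5,"dz": -4.2,"wx": -0.078,"wy": 0,"wz": -0.074,"grip": 3},{"dx": 5.2,"dy": 25.5,"dz": -5.2,"wx": -0.078,"wy": 0,"wz": -0.074,"grip": 3},{"dx": 6.2,"dy": 30.5,"dz": -6.2,"wx": -0.078,"wy": 0,"wz": -0.074,"grip": 3},{"dx": 7.2,"dy": 35.5,"dz": -7.2,"wx": -0.078,"wy": 0,"wz": -0.074,"grip": 3},{"dx": 8.1,"dy": 39.5,"dz": -8.1,"wx": -0.078,"wy": 0,"wz": -0.074,"grip": 3},{"dx": 8.6,"dy": 42,"dz": -8.6,"wx": -0.078,"wy": 0,"wz": -0.074,"grip": 3}]}}

```text
clock: 17.1
eef_pos: [0.5183, 0.0375, 0.1389]
tool_rot: [0.03, 0.924, -0.013, 0.381]
ft_force: [0.7, 0.4, -4.9]
grip_width: 0.0373
grasp_force: 61.6
```

{"fn": "arm_command", "kwargs": {"increments": [{"dx": 0,"dy": 0,"dz": 0,"wx": 0,"wy": 0,"wz": 0,"grip": 3},{"dx": 0,"dy": 0,"dz": 0,"wx": 0,"wy": 0,"wz": 0,"grip": 3}]}}

```text
clock: 17.3
eef_pos: [0.5197, 0.0352, 0.1394]
tool_rot: [0.031, 0.924, -0.014, 0.382]
ft_force: [-0.4, -0.7, -5.3]
grip_width: 0.0369
grasp_force: 61.9
```

```bash
python3 w.py w11; python3 wih.py w11
```

```text
weight origin in tool cm [ 2.5379  0.0553 -3.7664]
pts 2583 axis [0.4759 0.0379] tilt [0.0082 0.0003] zmin 0.1476668923309925 zmax 0.204646533604116 cost 0.0007147643770171494
predicted origin [0.4753 0.0387 0.1482] axis tilt [ 0.0058 -0.0033  1.    ]
```

View pics/w11.png

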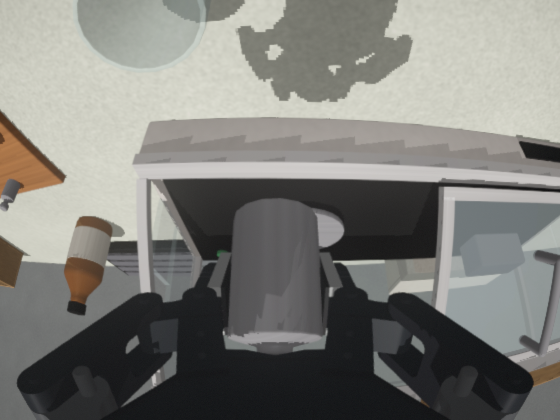

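The wrist view shows the weight held upright, hiding most of the pan (its right edge is at (343,228)). The doorway is clear and the window is at the right. I'll fit the pan's rim from the earlier views.

```bash
python3 - <<'E'
from h import *
from scipy.optimize import least_squares
np.set_printoptions(precision=4,suppress=True)
s2=snap('side'); 
J=[('w1',load('w1'),(205,127),True),('w4',load('w4'),(150,125),True),('w3',load('w3'),None,True),('side',load('side'),(311,207),False),('side2',load('side2'),(311,207),False),('scene',load('scene'),(292,275),False)]
for n,(c,p,d),s,fi in J:
    g=cv2.cvtColor(p,cv2.COLOR_RGB2GRAY)
    if s is None:
        f=210/np.tan(np.radians(c['fovy'])/2); q=(c['view']@[.673,.051,.062,1])[:3]; th=np.arccos(-q[2]/np.linalg.norm(q)); k=f*th/np.hypot(q[0],q[1]); s=(int(c['cx']+k*q[0]),int(c['cy']-k*q[1]))
    w=60; x0,y0=max(s[0]-w,0),max(s[1]-w,0); G=g[y0:s[1]+w,x0:s[0]+w]
    e=cv2.Canny(cv2.GaussianBlur(G,(3,3),0),25,60); v,u=np.where(e>0)
    X=np.array([onplane(c,a+x0,b+y0,.062,fi)[:2] for a,b in zip(u,v)])
    best=None
    for cx in np.arange(.645,.705,.002):
        for cy in np.arange(.02,.08,.002):
            k=(abs(np.hypot(X[:,0]-cx,X[:,1]-cy)-.05)<.002).sum()
            if best is None or k>best[0]: best=(k,cx,cy)
    m=abs(np.hypot(X[:,0]-best[1],X[:,1]-best[2])-.05)<.004
    f=least_squares(lambda t:np.hypot(X[m,0]-t[0],X[m,1]-t[1])-t[2],[best[1],best[2],.05],loss='soft_l1',f_scale=.001)
    print(n,s,best,f.x,m.sum())
E
```

```text
w1 (205, 127) (np.int64(146), np.float64(0.665), np.float64(0.05399999999999998)) [0.666  0.0539 0.0509] 182
w4 (150, 125) (np.int64(148), np.float64(0.665), np.float64(0.055999999999999966)) [0.6662 0.0555 0.0515] 188
w3 (194, 124) (np.int64(149), np.float64(0.665), np.float64(0.05399999999999998)) [0.6665 0.0542 0.0511] 202
side (311, 207) (np.int64(54), np.float64(0.671), np.float64(0.049999999999999975)) [0.6713 0.0504 0.0501] 80
side2 (311, 207) (np.int64(55), np.float64(0.671), np.float64(0.049999999999999975)) [0.6713 0.0505 0.05  ] 82
scene (292, 275) (np.int64(63), np.float64(0.679), np.float64(0.05399999999999998)) [0.6777 0.0534 0.0512] 87
```

The rim fits disagree by a few mm in x, as if the pan stood lower, at about z 0.057, where all the rays meet near (0.674,0.052). I'll check the depth on the pan directly through the open doorway, without glass.

```bash
python3 - <<'E'
from h import *
np.set_printoptions(precision=4,suppress=True)
c,p,d=load('w11')
print('w11 pan patch',[fpt(c,d,u,v).tolist() for u,v in [(326,222),(332,228),(336,232),(330,238)]])
print('floor',[fpt(c,d,u,v).round(4).tolist() for u,v in [(380,220),(400,200),(200,200)]],'bench',[fpt(c,d,u,v).round(4).tolist() for u,v in [(260,110),(100,150),(450,80)]])
print('front rail top',[fpt(c,d,u,v).round(4).tolist() for u,v in [(200,160),(300,160),(400,164)]])
for n,s in(('w1',(205,127)),('w4',(150,125)),('w3',(194,124))):
    c,p,d=load(n); print(n,[fpt(c,d,s[0]+a,s[1]+b).round(4).tolist() for a,b in((-15,0),(0,0),(15,0),(0,10))], 'floor',fpt(c,d,s[0]+60,s[1]).round(4))
for n in('side','side2'):
    c,p,d=load(n); X=cloud(c,d); g=cv2.cvtColor(p,cv2.COLOR_RGB2GRAY)
    print(n,[X[v,u].round(4).tolist() for u,v in((300,206),(305,203),(312,207),(318,210))],'floor',X[185,300],X[225,325])
# rim in w11 (no glass)
c,p,d=load('w11'); g=cv2.cvtColor(p,cv2.COLOR_RGB2GRAY)
print(g[205:260:3,328]); print(g[228,318:360:2])
E
```

```text
w11 pan patch [[0.6457819824671833, 0.0795796856813697, 0.06079664048181235], [0.659007616185837, 0.0870217581658159, 0.06140250996969507], [0.6684634730451586, 0.09230889309782717, 0.061778910933509956], [0.6844734231291597, 0.08696709005978592, 0.06141005226515869]]
floor [[0.6744, 0.1466, 0.0456], [0.6301, 0.1592, 0.046], [0.6187, -0.0492, 0.0454]] bench [[0.5439, 0.0195, -0.0008], [0.5779, -0.1652, -0.0011], [0.5065, 0.1886, -0.0008]]
front rail top [[0.5442, -0.0282, 0.0539], [0.5501, 0.0528, 0.0543], [0.5549, 0.1371, 0.0563]]
w1 [[0.5933, 0.0631, 0.1077], [0.5937, 0.0784, 0.1088], [0.5964, 0.0926, 0.1082], [0.5992, 0.0778, 0.1168]] floor [0.6001 0.1356 0.1085]
w4 [[0.5946, 0.1031, 0.1065], [0.5959, 0.1131, 0.107], [0.598, 0.1224, 0.1069], [0.5999, 0.1122, 0.1118]] floor [0.5997 0.1507 0.1088]
w3 [[0.5947, 0.0659, 0.1119], [0.5963, 0.0796, 0.1124], [0.598, 0.0929, 0.1126], [0.6017, 0.0788, 0.1194]] floor [0.6009 0.1323 0.1138]
side [[0.6412, 0.0544, 0.0649], [0.6597, 0.0675, 0.0624], [0.639, -0.091, 0.188], [0.6911, 0.0301, 0.0608]] floor [0.631  0.0152 0.1787] [ 0.676  -0.0957  0.1203]
side2 [[0.6421, 0.0582, 0.0615], [0.6602, 0.0695, 0.0606], [0.6383, -0.0937, 0.1905], [0.6917, 0.0324, 0.0588]] floor [0.6308 0.0143 0.1794] [ 0.6758 -0.0964  0.121 ]
[ 40  36  61  98 154 157 161 156 160 154 158 158 158 157  40  31  85  88
  87]
[154 160 160 159 159 159 159 159 158 159 159 158 154  67  41  41  40  41
  39  38  40]
```

```bash
python3 - <<'E'
from h import *
from scipy.optimize import least_squares
np.set_printoptions(precision=4,suppress=True)
c,p,d=load('w11'); g=cv2.cvtColor(p,cv2.COLOR_RGB2GRAY)
m=((g>100)&(d>0)).astype(np.uint8); n,lab=cv2.connectedComponents(m[195:262,300:372]); L=lab==lab[228-195,332-300]
pts=[]
for v in range(L.shape[0]):
    u=np.where(L[v])[0]
    if len(u): pts.append((300+u.max()+.5,195+v))
pts=np.array(pts); print(pts[::4].tolist(),L.sum())
X=np.array([onplane(c,u,v,.0615,True)[:2] for u,v in pts])
f=least_squares(lambda t:np.hypot(X[:,0]-t[0],X[:,1]-t[1])-.05,[.673,.051],loss='soft_l1',f_scale=.0007); print(f.x,f.cost,np.round(f.fun*1000,1))
f=least_squares(lambda t:np.hypot(X[:,0]-t[0],X[:,1]-t[1])-t[2],[.673,.051,.05],loss='soft_l1',f_scale=.0007); print(f.x)
E
```

```text
[[315.5, 210.0], [327.5, 214.0], [335.5, 218.0], [340.5, 222.0], [342.5, 226.0], [343.5, 230.0], [342.5, 234.0], [340.5, 238.0], [335.5, 242.0], [327.5, 246.0]] 738
[0.6693 0.0512] 1.1188353529835008e-05 [ 3.1  2.7  2.5  1.8  0.7  1.3  0.5  0.5 -0.1 -0.6 -0.1 -0.3 -0.3 -0.2
 -0.9 -0.5 -1.  -0.3 -0.6 -0.7 -0.7 -0.6 -0.3  0.1 -0.6  0.1 -0.2 -0.5
  0.6  0.7  1.   0.3  0.9  0.6  0.5  1.7  1.2]
[0.6702 0.0446 0.0561]
```

Through the open doorway the pan's top is at 0.0615 and its centre at (0.670,0.051); the side view gives (0.671,0.0505). I'll target (0.671,0.051).

```bash
python3 - <<'E'
from h import *
o=monitor.get_obs(); q=R.from_quat(o['tool_rot']); t=np.array(o['eef_pos']); w=np.array([.4755,.0383,.148])
for T in ([.671,.051,.085],[.671,.051,.0625]):
    print(q.inv().apply(np.array(T)-w)*100); w=np.array(T)
print(q.inv().apply([0,0,-1]))
E
```

```text
[-9.28995277  2.68789261 18.16528037]
[1.58966373 0.00681009 1.59230111]
[0.70651721 0.00302671 0.70768938]
```

{"fn": "arm_command", "kwargs": {"increments": [{"dx": -0.7,"dy": 0.2,"dz": 1.4,"wx": 0,"wy": 0,"wz": 0,"grip": 3},{"dx": -2,"dy": 0.6,"dz": 3.9,"wx": 0,"wy": 0,"wz": 0,"grip": 3},{"dx": -3.3,"dy": 1,"dz": 6.5,"wx": 0,"wy": 0,"wz": 0,"grip": 3},{"dx": -4.6,"dy": 1.4,"dz": 9.1,"wx": 0,"wy": 0,"wz": 0,"grip": 3},{"dx": -6,"dy": 1.8,"dz": 11.7,"wx": 0,"wy": 0,"wz": 0,"grip": 3},{"dx": -7.3,"dy": 2.1,"dz": 14.3,"wx": 0,"wy": 0,"wz": 0,"grip": 3},{"dx": -8.4,"dy": 2.4,"dz": 16.5,"wx": 0,"wy": 0,"wz": 0,"grip": 3},{"dx": -9.1,"dy": 2.6,"dz": 17.8,"wx": 0,"wy": 0,"wz": 0,"grip": 3},{"dx": -9.3,"dy": 2.7,"dz": 18.2,"wx": 0,"wy": 0,"wz": 0,"grip": 3},{"dx": -9.3,"dy": 2.7,"dz": 18.2,"wx": 0,"wy": 0,"wz": 0,"grip": 3}]}}

```text
clock: 18.4
eef_pos: [0.717, 0.0449, 0.0773]
tool_rot: [0.033, 0.923, -0.015, 0.382]
ft_force: [0.3, -0.5, -5.0]
grip_width: 0.0365
grasp_force: 61.9
```

```bash
python3 w.py w12; python3 wih.py w12; python3 - <<'E'
from h import *
c,p,d=snap('side'); w=cv2.imread('pics/w12.png'); s=cv2.resize(p[130:270,250:380,::-1],(390,420),interpolation=cv2.INTER_CUBIC)
cv2.imwrite('pics/c12.png',np.hstack([w[:,80:490],s])); o=monitor.get_obs(); print(o['joint_pos'],o['ft_force'])
E
```

```text
weight origin in tool cm [ 2.5379  0.0553 -3.7664]
pts 2675 axis [0.6392 0.0517] tilt [0.0202 0.0882] zmin 0.08540809450678417 zmax 0.14238673588057893 cost 0.010413795230204992
predicted origin [0.6726 0.0488 0.086 ] axis tilt [ 0.0041 -0.0036  1.    ]
[ 0.13328276  0.35663079 -0.58477686 -0.14481011 -0.14690449  0.14459918] [-1.10496602 -0.29802799 -4.73765706]
```

View pics/c12.png

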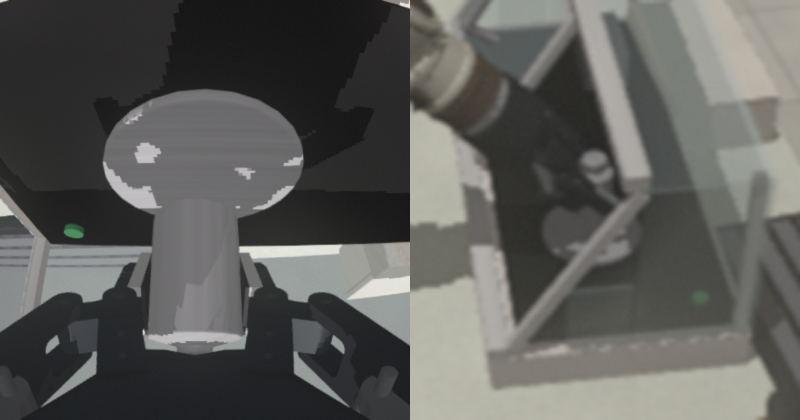

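The weight hangs over the pan. The pan is now fully visible in the wrist view (its rim at crop columns 103–303, near edge at row 90), so I'll fit the rim precisely.

```bash
python3 - <<'E'
from h import *
from scipy.optimize import least_squares
np.set_printoptions(precision=4,suppress=True)
c,p,d=load('w12'); g=cv2.cvtColor(p,cv2.COLOR_RGB2GRAY)
m=(g[80:200]>62).astype(np.uint8); n,lab=cv2.connectedComponents(m); L=lab==lab[40,285]
pts=[]
for u in range(170,400):
    v=np.where(L[:,u])[0]
    if len(v): pts.append((u,80+v.min()-.5))
for v in range(80,188):
    u=np.where(L[v-80])[0]
    if len(u): pts+= [(u.min()-.5,v),(u.max()+.5,v)]
pts=np.array(pts); print(len(pts),pts.min(0),pts.max(0))
X=np.array([onplane(c,u,v,.0615,True)[:2] for u,v in pts])
f=least_squares(lambda t:np.hypot(X[:,0]-t[0],X[:,1]-t[1])-t[2],[.673,.051,.05],loss='soft_l1',f_scale=.0005); print('pan',f.x,np.median(abs(f.fun))*1000)
print('depth z',[fpt(c,d,u,v).round(4).tolist() for u,v in((285,120),(220,150),(350,150))])
# weight: body edges by depth, only pts above the pan
o=json.loads(str(np.load('w12.npz')['o'])); t=np.array(o['eef_pos']); q=R.from_quat(o['tool_rot'])
B=np.array([fpt(c,d,u,v) for v in range(205,330,2) for u in range(238,316,2)]); Lc=q.inv().apply(B-t); B=B[(abs(Lc[:,1])<.0175)&(B[:,2]>.09)&(B[:,2]<.135)]
f=least_squares(lambda k:np.hypot(B[:,0]-k[0],B[:,1]-k[1])-.019,[.672,.05],loss='soft_l1',f_scale=.001); print('weight',len(B),f.x)
w=f.x; 
E
```

```text
400 [181.5  88.5] [383.5 187. ]
pan [0.6672 0.0522 0.0486] 0.3606043073388805
depth z [[0.6345, 0.0548, 0.0616], [0.6502, 0.0251, 0.0621], [0.6547, 0.0832, 0.0614]]
weight 2152 [0.6731 0.0479]
```

Relative offset: the weight must go 4.5 mm back and 4 mm left, then 22 mm down slowly.

{"fn": "arm_command", "kwargs": {"increments": [{"dx": 0.15,"dy": 0.2,"dz": -0.15,"wx": 0,"wy": 0,"wz": 0,"grip": 3},{"dx": 0.3,"dy": 0.4,"dz": -0.3,"wx": 0,"wy": 0,"wz": 0,"grip": 3},{"dx": 0.6,"dy": 0.4,"dz": 0,"wx": 0,"wy": 0,"wz": 0,"grip": 3},{"dx": 0.9,"dy": 0.4,"dz": 0.3,"wx": 0,"wy": 0,"wz": 0,"grip": 3},{"dx": 1.2,"dy": 0.4,"dz": 0.6,"wx": 0,"wy": 0,"wz": 0,"grip": 3},{"dx": 1.5,"dy": 0.4,"dz": 0.9,"wx": 0,"wy": 0,"wz": 0,"grip": 3},{"dx": 1.7,"dy": 0.4,"dz": 1.1,"wx": 0,"wy": 0,"wz": 0,"grip": 3},{"dx": 1.8,"dy": 0.4,"dz": 1.2,"wx": 0,"wy": 0,"wz": 0,"grip": 3},{"dx": 1.8,"dy": 0.4,"dz": 1.2,"wx": 0,"wy": 0,"wz": 0,"grip": 3},{"dx": 1.8,"dy": 0.4,"dz": 1.2,"wx": 0,"wy": 0,"wz": 0,"grip": 3}]}}

```text
clock: 19.5
eef_pos: [0.7134, 0.0512, 0.0575]
tool_rot: [0.032, 0.923, -0.015, 0.383]
ft_force: [-0.6, -0.3, -5.2]
grip_width: 0.0366
grasp_force: 61.9
```

{"fn": "arm_command", "kwargs": {"increments": [{"dx": 0.1,"dy": -0.15,"dz": 0.1,"wx": 0,"wy": 0,"wz": 0,"grip": 3},{"dx": 0.2,"dy": -0.15,"dz": 0.2,"wx": 0,"wy": 0,"wz": 0,"grip": 3},{"dx": 0.28,"dy": -0.15,"dz": 0.28,"wx": 0,"wy": 0,"wz": 0,"grip": 3},{"dx": 0.28,"dy": -0.15,"dz": 0.28,"wx": 0,"wy": 0,"wz": 0,"grip": 3},{"dx": 0.28,"dy": -0.15,"dz": 0.28,"wx": 0,"wy": 0,"wz": 0,"grip": 3}]}}

```text
clock: 20.0
eef_pos: [0.7131, 0.0498, 0.0535]
tool_rot: [0.032, 0.923, -0.015, 0.383]
ft_force: [0.7, 0.5, -5.0]
grip_width: 0.0366
grasp_force: 61.9
```

{"fn": "arm_command", "kwargs": {"increments": [{"dx": 0.04,"dy": 0,"dz": 0.04,"wx": 0,"wy": 0,"wz": 0,"grip": 3},{"dx": 0.08,"dy": 0,"dz": 0.08,"wx": 0,"wy": 0,"wz": 0,"grip": 3},{"dx": 0.08,"dy": 0,"dz": 0.08,"wx": 0,"wy": 0,"wz": 0,"grip": 3},{"dx": 0.08,"dy": 0,"dz": 0.08,"wx": 0,"wy": 0,"wz": 0,"grip": 3}]}}

```text
clock: 20.4
eef_pos: [0.7138, 0.0498, 0.0535]
tool_rot: [0.032, 0.923, -0.015, 0.384]
ft_force: [-3.5, 0.3, 1.6]
grip_width: 0.037
grasp_force: 62.5
```

Contact (Fz went from -5 to +1.6 N). Release gently.

{"fn": "arm_command", "kwargs": {"increments": [{"dx": 0,"dy": 0,"dz": 0,"wx": 0,"wy": 0,"wz": 0,"grip": 3.8},{"dx": 0,"dy": 0,"dz": 0,"wx": 0,"wy": 0,"wz": 0,"grip": 4.2},{"dx": 0,"dy": 0,"dz": 0,"wx": 0,"wy": 0,"wz": 0,"grip": 4.8},{"dx": 0,"dy": 0,"dz": 0,"wx": 0,"wy": 0,"wz": 0,"grip": 5.5},{"dx": 0,"dy": 0,"dz": 0,"wx": 0,"wy": 0,"wz": 0,"grip": 6},{"dx": 0,"dy": 0,"dz": 0,"wx": 0,"wy": 0,"wz": 0,"grip": 6}]}}

```text
clock: 21.0
eef_pos: [0.7133, 0.0497, 0.0524]
tool_rot: [0.032, 0.923, -0.015, 0.383]
ft_force: [0.2, -0.3, -0.2]
grip_width: 0.0602
grasp_force: 0.0
```

```bash
python3 w.py w13; python3 - <<'E'
from h import *
from scipy.optimize import least_squares
np.set_printoptions(precision=4,suppress=True)
c,p,d=load('w13'); o=monitor.get_obs(); t=np.array(o['eef_pos']); q=R.from_quat(o['tool_rot']); print(t,o['ft_force'],o['grip_width'],o['grasp_force'])
g=cv2.cvtColor(p,cv2.COLOR_RGB2GRAY)
B=np.array([fpt(c,d,u,v) for v in range(100,330,2) for u in range(220,330,2)]); L=q.inv().apply(B-t)
for z0,z1,r in((.068,.09,.019),(.09,.112,.019)):
    b=B[(abs(L[:,1])<.0185)&(B[:,2]>z0)&(B[:,2]<z1)]; f=least_squares(lambda k:np.hypot(b[:,0]-k[0],b[:,1]-k[1])-r,[.669,.052],loss='soft_l1',f_scale=.001); print('weight',z0,len(b),f.x)
m=(g[40:200]>62).astype(np.uint8); n,lab=cv2.connectedComponents(m)
k=fpt; f0=210/np.tan(np.radians(c['fovy'])/2)
e=cv2.Canny(cv2.GaussianBlur(g,(3,3),0),30,70)[:200]; v,u=np.where(e>0); X=np.array([onplane(c,a,b,.0618,True)[:2] for a,b in zip(u,v)])
s=abs(np.hypot(X[:,0]-.668,X[:,1]-.052)-.05)<.006; X=X[s]
f=least_squares(lambda t:np.hypot(X[:,0]-t[0],X[:,1]-t[1])-t[2],[.668,.052,.05],loss='soft_l1',f_scale=.0004); print('pan',s.sum(),f.x)
E
```

```text
[0.7132 0.0497 0.0524] [ 0.0261 -0.1321  0.2812] 0.0599700178297616 0.0
weight 0.068 1095 [0.6697 0.0527]
weight 0.09 1318 [0.6697 0.0527]
pan 300 [0.6615 0.0528 0.0453]
```

Released. The weight is upright at (0.6697,0.0527), about 2–3 mm from the pan's centre. Retreat along the tool axis.

{"fn": "arm_command", "kwargs": {"increments": [{"dx": 0,"dy": 0,"dz": -1,"wx": 0,"wy": 0,"wz": 0,"grip": 6},{"dx": 0,"dy": 0,"dz": -3,"wx": 0,"wy": 0,"wz": 0,"grip": 6},{"dx": 0,"dy": 0,"dz": -6,"wx": 0,"wy": 0,"wz": 0,"grip": 6},{"dx": 0,"dy": 0,"dz": -10,"wx": 0,"wy": 0,"wz": 0,"grip": 6},{"dx": 0,"dy": 0,"dz": -14,"wx": 0,"wy": 0,"wz": 0,"grip": 6},{"dx": 0,"dy": 0,"dz": -18,"wx": 0,"wy": 0,"wz": 0,"grip": 6},{"dx": 0,"dy": 0,"dz": -22,"wx": 0,"wy": 0,"wz": 0,"grip": 5},{"dx": 0,"dy": 0,"dz": -22,"wx": 0,"wy": 0,"wz": 0,"grip": 5}]}}

```text
clock: 21.85
eef_pos: [0.5571, 0.0618, 0.2135]
tool_rot: [0.032, 0.921, -0.013, 0.387]
ft_force: [1.2, 0.8, 0.6]
grip_width: 0.0502
grasp_force: 0.0
```

```bash
python3 w.py w14; python3 - <<'E'
from h import *
from scipy.optimize import least_squares
np.set_printoptions(precision=4,suppress=True)
c,p,d=load('w14'); B=np.array([fpt(c,d,u,v) for v in range(80,330,2) for u in range(180,380,2)])
for z0,z1,r in((.068,.09,.019),(.09,.112,.019),(.12,.13,.012)):
    b=B[(np.hypot(B[:,0]-.67,B[:,1]-.053)<.03)&(B[:,2]>z0)&(B[:,2]<z1)]; f=least_squares(lambda k:np.hypot(b[:,0]-k[0],b[:,1]-k[1])-r,[.669,.052],loss='soft_l1',f_scale=.001); print('weight',z0,len(b),f.x)
b=B[(np.hypot(B[:,0]-.67,B[:,1]-.053)<.03)]; print('zmax',b[:,2].max())
e=cv2.Canny(cv2.GaussianBlur(cv2.cvtColor(p,cv2.COLOR_RGB2GRAY),(3,3),0),30,70); v,u=np.where(e>0); X=np.array([onplane(c,a,b,.0618,True)[:2] for a,b in zip(u,v)])
best=max(((abs(np.hypot(X[:,0]-x,X[:,1]-y)-.05)<.0015).sum(),x,y) for x in np.arange(.65,.69,.001) for y in np.arange(.04,.065,.001)); print('pan',best)
plan([([.5693,.3202,.2145],pose(-4.1,33))])
E
```

```text
weight 0.068 136 [0.6695 0.0524]
weight 0.09 159 [0.6694 0.0525]
weight 0.12 40 [0.6701 0.0523]
zmax 0.2470322405778398
pan (np.int64(184), np.float64(0.671), np.float64(0.05200000000000001))
d [ 0.25 25.86 -0.67] w [ 0.001 -0.201  0.001] ang/8.59 1.3 tcp [0.569 0.32  0.214]
```

{"fn": "arm_command", "kwargs": {"increments": [{"dx": 0,"dy": 3,"dz": -0.7,"wx": 0,"wy": -0.1,"wz": 0,"grip": 5},{"dx": 0.2,"dy": 8,"dz": -0.7,"wx": 0,"wy": -0.2,"wz": 0,"grip": 5},{"dx": 0.2,"dy": 12,"dz": -0.7,"wx": 0,"wy": -0.2,"wz": 0,"grip": 5},{"dx": 0.2,"dy": 16,"dz": -0.7,"wx": 0,"wy": -0.2,"wz": 0,"grip": 5},{"dx": 0.2,"dy": 20,"dz": -0.7,"wx": 0,"wy": -0.2,"wz": 0,"grip": 5},{"dx": 0.2,"dy": 24,"dz": -0.7,"wx": 0,"wy": -0.2,"wz": 0,"grip": 5},{"dx": 0.2,"dy": 25.9,"dz": -0.7,"wx": 0,"wy": -0.2,"wz": 0,"grip": 5},{"dx": 0.2,"dy": 25.9,"dz": -0.7,"wx": 0,"wy": -0.2,"wz": 0,"grip": 5},{"dx": 0.2,"dy": 25.9,"dz": -0.7,"wx": 0,"wy": -0.2,"wz": 0,"grip": 5}]}}

```text
clock: 22.8
eef_pos: [0.5693, 0.3194, 0.2085]
tool_rot: [0.03, 0.881, -0.019, 0.473]
ft_force: [0.2, -0.2, 0.0]
grip_width: 0.0501
grasp_force: 0.0
```

```bash
python3 w.py w15; python3 win.py w15; python3 - <<'E'
from h import *
np.set_printoptions(precision=4,suppress=True)
c,p,d=load('w15'); o=monitor.get_obs(); r=R.from_quat(o['tool_rot'])
a=pose(-4.1,33).as_matrix()[:,2]
for v in range(130,260,25):
    b=[(u,X) for u in range(180,380) for X in [fpt(c,d,u,v)] if abs((X-[.62,.314,.186])@a)<.012 and d[v,u]>0]
    if b:
        us=[u for u,_ in b]; m=fpt(c,d,np.mean(us),v); print(v,min(us),max(us),m,'tool cm',r.inv().apply(m-o['eef_pos'])*100)
E
```

```text
[0.5692 0.3186 0.2087] [ 0.1696 -0.5276 -0.027 ] 22.85
100 [(121, 131, np.float64(0.125), np.float64(0.135)), (417, 428, np.float64(0.382), np.float64(0.393)), (434, 442, np.float64(0.404), np.float64(0.413))]
140 [(122, 132, np.float64(0.125), np.float64(0.135)), (399, 410, np.float64(0.368), np.float64(0.378)), (416, 427, np.float64(0.383), np.float64(0.394)), (432, 440, np.float64(0.403), np.float64(0.412))]
180 [(125, 135, np.float64(0.125), np.float64(0.135)), (169, 219, np.float64(0.167), np.float64(0.212)), (263, 263, np.float64(0.25), np.float64(0.25)), (413, 424, np.float64(0.383), np.float64(0.394)), (429, 437, np.float64(0.404), np.float64(0.412))]
220 [(128, 138, np.float64(0.124), np.float64(0.135)), (409, 419, np.float64(0.382), np.float64(0.393)), (425, 432, np.float64(0.404), np.float64(0.411))]
155 268 279 [0.5877 0.3166 0.1407] tool cm [ 4.6384 -0.0356  5.3059]
180 266 281 [0.5945 0.3162 0.1573] tool cm [ 2.8815 -0.0348  4.9584]
205 266 281 [0.606  0.3154 0.1721] tool cm [ 1.0096 -0.0359  5.0938]
230 266 281 [0.6156 0.3148 0.1884] tool cm [-0.8811 -0.0342  5.0005]
255 266 280 [0.6273 0.3137 0.2051] tool cm [-2.92   -0.0766  5.0541]
```

{"fn": "arm_command", "kwargs": {"increments": [{"dx": 0,"dy": 0,"dz": 3,"wx": 0,"wy": 0,"wz": 0,"grip": 5},{"dx": 0,"dy": 0,"dz": 6,"wx": 0,"wy": 0,"wz": 0,"grip": 5},{"dx": 0,"dy": 0,"dz": 9,"wx": 0,"wy": 0,"wz": 0,"grip": 5},{"dx": 0,"dy": 0,"dz": 11,"wx": 0,"wy": 0,"wz": 0,"grip": 5},{"dx": 0,"dy": 0,"dz": 11.8,"wx": 0,"wy": 0,"wz": 0,"grip": 5},{"dx": 0,"dy": 0,"dz": 11.8,"wx": 0,"wy": 0,"wz": 0,"grip": 2},{"dx": 0,"dy": 0,"dz": 11.8,"wx": 0,"wy": 0,"wz": 0,"grip": 2},{"dx": 0,"dy": 0,"dz": 11.8,"wx": 0,"wy": 0,"wz": 0,"grip": 2},{"dx": 0,"dy": 0,"dz": 11.8,"wx": 0,"wy": 0,"wz": 0,"grip": 2}]}}

```text
clock: 23.75
eef_pos: [0.6676, 0.3133, 0.1466]
tool_rot: [0.031, 0.88, -0.017, 0.474]
ft_force: [1.1, 0.0, -0.4]
grip_width: 0.0199
grasp_force: 0.0
```

{"fn": "arm_command", "kwargs": {"increments": [{"dx": 0,"dy": -0.5,"dz": 0,"wx": 0,"wy": 0,"wz": 0,"grip": 2},{"dx": 0,"dy": -1,"dz": 0,"wx": 0,"wy": 0,"wz": 0,"grip": 2},{"dx": 0,"dy": -2,"dz": 0,"wx": 0,"wy": 0,"wz": 0,"grip": 2},{"dx": 0,"dy": -3.5,"dz": 0,"wx": 0,"wy": 0,"wz": 0,"grip": 2},{"dx": 0,"dy": -5.5,"dz": 0,"wx": 0,"wy": 0,"wz": 0,"grip": 2},{"dx": 0,"dy": -7.5,"dz": 0,"wx": 0,"wy": 0,"wz": 0,"grip": 2},{"dx": 0,"dy": -9.5,"dz": 0,"wx": 0,"wy": 0,"wz": 0,"grip": 2},{"dx": 0,"dy": -11,"dz": 0,"wx": 0,"wy": 0,"wz": 0,"grip": 2},{"dx": 0,"dy": -12,"dz": 0,"wx": 0,"wy": 0,"wz": 0,"grip": 2},{"dx": 0,"dy": -12,"dz": 0,"wx": 0,"wy": 0,"wz": 0,"grip": 2}]}}

```text
clock: 24.75
eef_pos: [0.6587, 0.1903, 0.1451]
tool_rot: [0.032, 0.88, -0.019, 0.473]
ft_force: [0.6, -0.8, 0.2]
grip_width: 0.0198
grasp_force: 0.0
```

```bash
python3 w.py w16; python3 win.py w16; python3 -c "
from h import *
o=monitor.get_obs(); plan([([.6595,.1466-.09,.1458],pose(-4.1,33))])"
```

```text
[0.659  0.1912 0.1452] [-0.1289  0.3157 -0.2848] 24.8
60 [(53, 189, np.float64(0.017), np.float64(0.098)), (452, 494, np.float64(0.228), np.float64(0.255))]
100 [(38, 53, np.float64(0.005), np.float64(0.018)), (506, 520, np.float64(0.264), np.float64(0.276))]
140 [(40, 54, np.float64(0.006), np.float64(0.018)), (65, 86, np.float64(0.024), np.float64(0.039)), (504, 518, np.float64(0.264), np.float64(0.274))]
180 [(43, 57, np.float64(0.005), np.float64(0.017)), (501, 539, np.float64(0.265), np.float64(0.311))]
220 [(49, 63, np.float64(0.006), np.float64(0.017)), (79, 87, np.float64(0.028), np.float64(0.033)), (299, 482, np.float64(0.15), np.float64(0.255)), (495, 509, np.float64(0.264), np.float64(0.289))]
d [ -0.58 -13.42   0.86] w [-0.004 -0.009  0.002] ang/8.59 0.1 tcp [0.66  0.057 0.146]
```

{"fn": "arm_command", "kwargs": {"increments": [{"dx": 0,"dy": -1,"dz": 0,"wx": 0,"wy": 0,"wz": 0,"grip": 2},{"dx": 0,"dy": -2.5,"dz": 0,"wx": 0,"wy": 0,"wz": 0,"grip": 2},{"dx": 0,"dy": -4.5,"dz": 0,"wx": 0,"wy": 0,"wz": 0,"grip": 2},{"dx": 0,"dy": -6.5,"dz": 0,"wx": 0,"wy": 0,"wz": 0,"grip": 2},{"dx": 0,"dy": -8.5,"dz": 0,"wx": 0,"wy": 0,"wz": 0,"grip": 2},{"dx": 0,"dy": -10.5,"dz": 0,"wx": 0,"wy": 0,"wz": 0,"grip": 2},{"dx": 0,"dy": -11.8,"dz": 0,"wx": 0,"wy": 0,"wz": 0,"grip": 2},{"dx": 0,"dy": -12.5,"dz": 0,"wx": 0,"wy": 0,"wz": 0,"grip": 2},{"dx": 0,"dy": -12.5,"dz": 0,"wx": 0,"wy": 0,"wz": 0,"grip": 2}]}}

```text
clock: 25.7
eef_pos: [0.6503, 0.0672, 0.1457]
tool_rot: [0.031, 0.88, -0.019, 0.473]
ft_force: [-0.8, 0.3, 0.2]
grip_width: 0.0203
grasp_force: 0.0
```

{"fn": "arm_command", "kwargs": {"increments": [{"dx": 0,"dy": -0.3,"dz": 0,"wx": 0,"wy": 0,"wz": 0,"grip": 2},{"dx": 0,"dy": -0.6,"dz": 0,"wx": 0,"wy": 0,"wz": 0,"grip": 2},{"dx": 0,"dy": -0.9,"dz": 0,"wx": 0,"wy": 0,"wz": 0,"grip": 2},{"dx": 0,"dy": -1.2,"dz": 0,"wx": 0,"wy": 0,"wz": 0,"grip": 2},{"dx": 0,"dy": -1.2,"dz": 0,"wx": 0,"wy": 0,"wz": 0,"grip": 2}]}}

```text
clock: 26.2
eef_pos: [0.6497, 0.0562, 0.1461]
tool_rot: [0.031, 0.88, -0.018, 0.473]
ft_force: [1.1, 1.1, -1.6]
grip_width: 0.0197
grasp_force: 0.7
```

```bash
python3 w.py w17; python3 win.py w17
```

```text
[0.6497 0.0562 0.1461] [-0.8093  1.6141 -1.3131] 26.25
60 [(44, 191, np.float64(-0.123), np.float64(-0.037)), (452, 500, np.float64(0.092), np.float64(0.125))]
100 [(21, 32, np.float64(-0.152), np.float64(-0.141)), (39, 54, np.float64(-0.127), np.float64(-0.115)), (64, 77, np.float64(-0.11), np.float64(-0.101)), (507, 521, np.float64(0.13), np.float64(0.141))]
140 [(23, 33, np.float64(-0.15), np.float64(-0.141)), (40, 55, np.float64(-0.128), np.float64(-0.116)), (66, 111, np.float64(-0.11), np.float64(-0.08)), (505, 519, np.float64(0.13), np.float64(0.141))]
180 [(27, 37, np.float64(-0.151), np.float64(-0.141)), (44, 59, np.float64(-0.128), np.float64(-0.116)), (144, 152, np.float64(-0.062), np.float64(-0.058)), (502, 515, np.float64(0.13), np.float64(0.142))]
220 [(33, 43, np.float64(-0.151), np.float64(-0.142)), (50, 64, np.float64(-0.128), np.float64(-0.115)), (75, 94, np.float64(-0.109), np.float64(-0.097)), (141, 147, np.float64(-0.066), np.float64(-0.063)), (152, 254, np.float64(-0.06), np.float64(-0.007)), (302, 485, np.float64(0.017), np.float64(0.124)), (496, 539, np.float64(0.131), np.float64(0.185))]
```

{"fn": "arm_command", "kwargs": {"increments": [{"dx": 0,"dy": -0.2,"dz": 0,"wx": 0,"wy": 0,"wz": 0,"grip": 2},{"dx": 0,"dy": -0.4,"dz": 0,"wx": 0,"wy": 0,"wz": 0,"grip": 2},{"dx": 0,"dy": -0.6,"dz": 0,"wx": 0,"wy": 0,"wz": 0,"grip": 2},{"dx": 0,"dy": -0.8,"dz": 0,"wx": 0,"wy": 0,"wz": 0,"grip": 2},{"dx": 0,"dy": -0.8,"dz": 0,"wx": 0,"wy": 0,"wz": 0,"grip": 2}]}}

```text
clock: 26.75
eef_pos: [0.6492, 0.05, 0.1461]
tool_rot: [0.03, 0.88, -0.016, 0.473]
ft_force: [1.4, 6.1, -1.4]
grip_width: 0.0197
grasp_force: 3.1
```

{"fn": "arm_command", "kwargs": {"increments": [{"dx": 0,"dy": -0.2,"dz": 0,"wx": 0,"wy": 0,"wz": 0,"grip": 2},{"dx": 0,"dy": -0.4,"dz": 0,"wx": 0,"wy": 0,"wz": 0,"grip": 2},{"dx": 0,"dy": -0.4,"dz": 0,"wx": 0,"wy": 0,"wz": 0,"grip": 2}]}}

```text
clock: 27.05
eef_pos: [0.6493, 0.0504, 0.1461]
tool_rot: [0.027, 0.88, -0.012, 0.473]
ft_force: [3.0, 16.7, -3.3]
grip_width: 0.0201
grasp_force: 7.9
```

```bash
python3 w.py w18; python3 win.py w18
```

```text
[0.6493 0.0503 0.1461] [ 3.2845 15.0994 -3.9556] 27.1
60 [(35, 185, np.float64(-0.143), np.float64(-0.046)), (448, 496, np.float64(0.083), np.float64(0.117))]
100 [(26, 52, np.float64(-0.152), np.float64(-0.123)), (63, 82, np.float64(-0.117), np.float64(-0.103)), (505, 519, np.float64(0.124), np.float64(0.135))]
140 [(28, 53, np.float64(-0.151), np.float64(-0.123)), (64, 115, np.float64(-0.117), np.float64(-0.083)), (503, 517, np.float64(0.123), np.float64(0.136))]
180 [(31, 57, np.float64(-0.15), np.float64(-0.121)), (146, 154, np.float64(-0.067), np.float64(-0.063)), (500, 514, np.float64(0.124), np.float64(0.136))]
220 [(37, 62, np.float64(-0.15), np.float64(-0.123)), (74, 98, np.float64(-0.115), np.float64(-0.099)), (144, 149, np.float64(-0.071), np.float64(-0.068)), (155, 262, np.float64(-0.065), np.float64(-0.009)), (304, 483, np.float64(0.011), np.float64(0.117)), (494, 539, np.float64(0.124), np.float64(0.183))]
```

Hard against the stop (17 N, no more motion; the window's middle moved 260 mm in all). Unload, open and retreat.

{"fn": "arm_command", "kwargs": {"increments": [{"dx": 0,"dy": 0.4,"dz": 0,"wx": 0,"wy": 0,"wz": 0,"grip": 2},{"dx": 0,"dy": 0.7,"dz": 0,"wx": 0,"wy": 0,"wz": 0,"grip": 3},{"dx": 0,"dy": 0.7,"dz": 0,"wx": 0,"wy": 0,"wz": 0,"grip": 5},{"dx": 0,"dy": 0.7,"dz": 0,"wx": 0,"wy": 0,"wz": 0,"grip": 5},{"dx": 0,"dy": 0.7,"dz": 0,"wx": 0,"wy": 0,"wz": 0,"grip": 5},{"dx": 0,"dy": 0.7,"dz": -2,"wx": 0,"wy": 0,"wz": 0,"grip": 5},{"dx": 0,"dy": 0.7,"dz": -5,"wx": 0,"wy": 0,"wz": 0,"grip": 5},{"dx": 0,"dy": 0.7,"dz": -9,"wx": 0,"wy": 0,"wz": 0,"grip": 5},{"dx": 0,"dy": 0.7,"dz": -13,"wx": 0,"wy": 0,"wz": 0,"grip": 5},{"dx": 0,"dy": 0.7,"dz": -13,"wx": 0,"wy": 0,"wz": 0,"grip": 5}]}}

```text
clock: 28.1
eef_pos: [0.5395, 0.0592, 0.2223]
tool_rot: [0.031, 0.878, -0.017, 0.477]
ft_force: [0.2, 0.6, 0.4]
grip_width: 0.0502
grasp_force: 0.0
```

```bash
python3 w.py w19; python3 win.py w19; python3 - <<'E'
from h import *
c,p,d=snap('side'); w=cv2.imread('pics/w19.png'); s=cv2.resize(p[80:400,220:400,::-1],(236,420),interpolation=cv2.INTER_CUBIC); cv2.imwrite('pics/c19.png',np.hstack([w,s]))
E
```

```text
[0.5408 0.0594 0.2215] [ 0.3859  0.7422 -0.0292] 28.15
100 [(119, 127, np.float64(-0.151), np.float64(-0.142)), (131, 142, np.float64(-0.133), np.float64(-0.122)), (147, 149, np.float64(-0.118), np.float64(-0.116)), (413, 423, np.float64(0.124), np.float64(0.135))]
140 [(120, 143, np.float64(-0.151), np.float64(-0.122)), (148, 167, np.float64(-0.118), np.float64(-0.1)), (412, 422, np.float64(0.125), np.float64(0.136))]
180 [(124, 131, np.float64(-0.149), np.float64(-0.142)), (135, 145, np.float64(-0.134), np.float64(-0.123)), (409, 419, np.float64(0.125), np.float64(0.135))]
220 [(128, 135, np.float64(-0.15), np.float64(-0.142)), (139, 149, np.float64(-0.134), np.float64(-0.123)), (405, 415, np.float64(0.125), np.float64(0.135))]
```

View pics/c19.png

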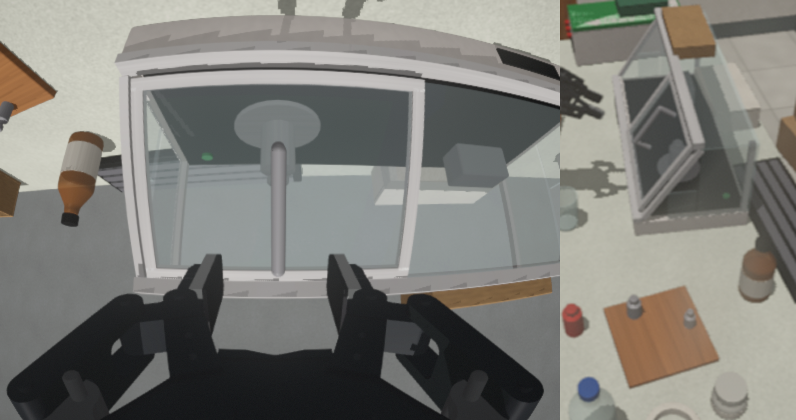

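The picture shows the window shut (its stiles at the same place as against the stop), the weight standing on the pan behind the bar, the other weights and bottles in place, and the gripper clear. Hand in.

```bash
python3 -c "
from h import *
print(job.job_done())"
```

```text
the job is handed in; nothing more can be done
None
```

The job is handed in at about 28 s, verdict not shown: by the cameras the window was opened fully, the largest weight stands released and upright about 2 mm from the pan's centre, and the window is shut against its stop; the fingertips really sit about 45 mm behind the reported TCP, which made my first two tries at the handle miss without touching anything.

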